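# Load two shaft mandrels with their parts in order

### The job

Load the two mandrels for the next gearbox build: thread the wide plain disc, then the gear, then the tall sleeve onto the shaft of the mandrel with the round foot, and the square plate, then the hexagonal collar onto the shaft of the one with the square foot. Every part must sit flat and fully down on the one below it. Leave the small cone cap, the small moulded piston and the spool that stand among the parts where they are.

Things in the scene. Friction and masses are not known exactly. Their poses are not given: they have to be found in the camera images.
- round_mandrel: Mandrel with the ROUND foot, 72 mm in diameter, aluminium with a steel shaft; the shaft's top is 66 mm above the desk. Fixed to the desk. The 14 mm foot lies flat on the desk and a plain upright shaft, 12 mm in diameter, stands at its centre; the top 10 mm of the shaft tapers to a blunt point 4 mm wide. Origin: centre of the foot's underside, on the desk; z up, along the shaft.
- square_mandrel: Mandrel with the SQUARE foot, 70 x 70 mm, aluminium with a steel shaft; the shaft's top is 56 mm above the desk. Fixed to the desk. The 14 mm foot lies flat on the desk and a plain upright shaft, 12 mm in diameter, stands at its centre; the top 10 mm of the shaft tapers to a blunt point 4 mm wide. Origin: centre of the foot's underside, on the desk; z up, along the shaft.
- wide_disc_center (a point): Wide plain disc of dark steel, lying flat, smooth round rim 56 mm in diameter, 14 mm thick, with an 18 mm hole through its centre. This point is its centre, half-way up; z is along the hole. About 0.15 kg.
- gear_center (a point): Toothed gear wheel of bright steel, lying flat, 24 fine teeth, 48 mm over the teeth, 14 mm thick, with an 18 mm hole. This point is its centre, half-way up; z is along the hole. About 0.1 kg.
- sleeve_center (a point): Tall turned aluminium sleeve (a tube) standing upright, 24 mm outside diameter, 52 mm tall, open 18 mm bore right through. This point is its centre, half-way up; z is along the bore. About 0.055 kg.
- square_plate_center (a point): Square steel plate lying flat, 48 x 48 mm, 14 mm thick, with an 18 x 18 mm square hole through its centre. This point is its centre, half-way up; x and y are parallel to its sides, z along the hole. About 0.13 kg.
- hex_collar_center (a point): Plain hexagonal collar (like a big nut) of dark steel, lying flat, 34 mm across flats, 39 mm across corners, 16 mm thick, with an 18 mm six-sided hole through its centre. This point is its centre, half-way up; x stands square to one pair of flats (others every 60 degrees), z along the hole. About 0.08 kg.
- cone_cap: Bystander: white plastic cone-shaped cap standing upright, 26 mm in diameter, 44 mm tall; origin at the centre of its underside. Leave it alone. It stands beside the fixed tool case, which fills x = 0.475 to 0.685 and y = -0.075 to 0.235 m, 0.12 m high with a handle up to 0.2 m.
- piston: Bystander: small purple moulded piston standing upright, 23 mm in diameter, 40 mm tall; origin at the centre of its underside. Leave it alone.
- spool: Bystander: small dark spool lying flat, 26 mm in diameter, 14 mm tall, with flanges and no part of the job; origin at the centre of its underside. Leave it alone. (Beyond the tool case, on the left, a fixed peg board 0.8 m high stands along y = 0.38 m from x = 0.30 m outwards: an arm that starts left of it must be drawn in before it swings past the near edge.)
Mind the look-alikes: they are no part of the job. What is shaped like the part that bears wide_disc_center but red is not meant.

How it is judged:
By the outcome, as a careful person would: the job done as asked, in the order asked, and still so for the second after the job is handed in, with the robot touching nothing.
It also fails if it takes over 144 s, if anything falls off the work surface, if the arm or the gripper's body presses on something with over 40 N, if the wrist force passes 120 N, or if a joint passes its speed limit or range.

### The arm

A 7-joint arm with a two-finger parallel gripper is mounted at the origin on a cart in front of the work surface, level with it; the furniture and walls round the work are solid. World frame = base frame: x ahead of the robot, y to its left, z up, the work surface at z = 0. Lengths are in m, angles in degrees, forces in N, time in s.
With the tool pointing down it reaches from about 0.425 to 0.875 m from the base axis. Payload 4.7 kg.
Tool frame: the origin (TCP) lies midway between the tips of the shut fingers; the grasp point (between the pads) lies env.grip_point_offset behind it (env.grip_point_offset is the distance from the TCP to the grasp point, in m); x points along the fingers, y is the direction in which the jaws open and shut, and the axes are right-handed (so a half turn about x gives the same grasp; the last joint's range is limited). The gripper opens to 87 mm and grips with 3 to 60 N. Pads are 19 mm wide; open, the fingers measure 117 mm over their backs; the gripper's body (75 mm by 190 mm) begins 51 mm behind the grasp point.
Start: joints at [-62.676, 18.392, -4.016, 83.108, 1.295, 78.541, -3.26], TCP at [0.29, 0.582, 0.223] pointing down, gripper open.
Joint ranges: [-163.93, 163.93], [-17.29, 119.83], [-79.2, 71.16], [3.27, 140.29], [-89.18, 269.18], [5.43, 117.66], [-154.24, 154.24]. Speed limits (degrees/s): [147.25, 147.25, 180, 180, 180, 180, 180].

### API

Orientations are given as [roll, pitch, yaw] about the fixed x, y, z axes, in that order (R = Rz(yaw) Ry(pitch) Rx(roll)).
In Python, from cell import readout, read_camera, camera_params, sign_off, spot_in, pinpoint, env gives the robot as it stands.
- The arm moves only by the shell command python3 -m pendant 'ROWS' [OPENING] [FORCE]. ROWS is a JSON object of lists of equal length, an entry for each row: "xyz": the shift along the world's x, y, z in m, a list of three; "turn": the turn about the world's z in rad. A call has 1 to 10 rows; each row shifts and turns the pose as measured when the row begins; what a row does not reach is not made up. A row lasts 1/8 s, in which the tool goes at most 62.5 mm and 10.7 degrees, less where a joint would pass 70% of its speed; a pose out of reach is approached as far as the arm can. A call is refused whole if a number of a shift passes 0.0625 or a number of a turn 0.188, either way. A call with a gripper value outside its range is refused whole. OPENING is the opening, from 0 (shut) to 1 (fully open), set as the call begins (- or left out, the last holds). The fingers move at their own pace and stop on an object; FORCE is the grip in N (left out, the last holds). Time passes only in rows, so rows that do not move let the fingers close. It gives the time, the measured TCP pose, the force and the opening at its end, in the units of the state.
- readout.get_obs(): the state, without advancing time (a new reading comes with each control period).
- read_camera(name): name is "scene" or "top"; returns the picture (420x560x3 uint8, red, green, blue); there is no depth.
- camera_params(name): a dict with "fx", "fy", "cx", "cy" (pixels), "k1" (the pictures are not rectified: a ray, as slopes to the right and down, at radius r is drawn at 1 + k1 r^2 times it, then the intrinsics apply), "rvec" (rotation vector, rad) and "tvec" (3), from world to camera coordinates, as OpenCV has them. Camera axes: x right, y down, z forward; pixel columns grow to the right and rows downward; lengths in m; the calibration is good to about 2 mm. A picture is of the moment at which its call begins. camera_params takes no time and is no camera call.
- sign_off(): hands the job in, once; it reports no verdict.
Trained networks look in the newest picture that a camera, given by its name, has taken for a name from the list of things; names that differ only in an ending like _2 or _b are one class to them, and where a whole thing is asked for, a point or a joint stands for the part that bears it (a point fixed in the world has none). Each returns a list of dicts, best first, with "score" (0 to 1); they miss things now and then, are a little off and sometimes report something else, mostly with a low value. They report only what shows in the picture. A call takes as long as a camera call. They do not tell look-alikes from the thing itself.
- spot_in(camera, name): "at" ([x, y, z] in m, in the coordinates of the camera as it stood for that picture, good to about 4 mm: the middle of the surface that is visible of it).
- pinpoint(camera, name): "at" ([x, y, z] in m, in the coordinates of the camera as it stood for that picture, good to about 4 mm: a listed point, or the origin of a listed thing).
The state is a dict: "time_s": time; "qpos": joint angles; "joint_velocities": joint speeds; "effort": joint torques, N m; "tool_pos": TCP position; "tool_rot": TCP orientation; "force": force on the tool from outside, world axes, zero at the start; "wrist_torque": the same for the moment, N m; "grip_width": finger opening in m.
Only numpy, scipy, OpenCV 4.12 (cv2) and the standard library are available. Lean on these libraries where they do the work, as an engineer would, in place of code of your own. Each camera call takes 0.05 s, during which the arm holds its last target.

## Working session

There is one attempt and no reset: what is moved stays moved. The work goes in short steps, Python scripts to look and compute and a shell command to move; the robot and the scene stay as the last step left them, time stands still between calls to the robot, and variables do not carry over. Pictures are saved under pics/ and viewed, and the job is handed in when it is done.

```bash
ls; mkdir -p pics; python3 - <<'E'
from cell import *
import cv2
o=readout.get_obs(); print(o); print(env.grip_point_offset)
for n in("scene","top"):
    p=camera_params(n); print(n,p)
    im=read_camera(n); cv2.imwrite(f"pics/{n}0.png",im[:,:,::-1])
E
```

```text
pics
{'time_s': 0.0, 'qpos': array([-62.67619989,  18.4414172 ,  -4.01606412,  83.17497808,
         1.29622226,  78.5395947 ,  -3.26181686]), 'joint_velocities': array([-0.02543262,  0.03310849,  0.05519921,  0.06202415, -0.04934618,
        0.00673873,  0.13348563]), 'effort': array([ 3.14972767e-04, -4.91296828e+01, -4.03628703e-01, -3.12520552e+01,
       -6.39105379e-02,  4.40708525e-02,  1.70129756e-04]), 'tool_pos': array([0.28999253, 0.58111246, 0.22143419]), 'tool_rot': array([ -86.53747276,   89.8891203 , -113.05258881]), 'force': array([-0.25177807,  0.73308201,  0.56505067]), 'wrist_torque': array([-0.00126907, -0.02763967, -0.02123641]), 'grip_width': 0.08721153548350717}
0.0187
scene {'fx': 416.6322446225036, 'fy': 416.6322446225036, 'cx': 283.5749093241097, 'cy': 209.2997762593207, 'k1': -0.03324779606541006, 'rvec': array([ 1.55143166,  1.47698004, -0.9147051 ]), 'tvec': array([ 0.00601343, -0.17929692,  1.56793095])}
top {'fx': 394.3233967872326, 'fy': 394.3233967872326, 'cx': 280.48938894575576, 'cy': 208.9301521808087, 'k1': -0.0028192160793037045, 'rvec': array([ 2.15280148, -2.15799479,  0.14328042]), 'tvec': array([-0.04975762,  0.51500352,  0.93432497])}
```

View pics/scene0.png

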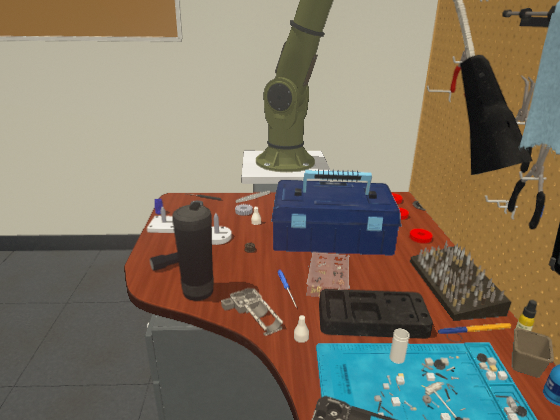

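View pics/top0.png

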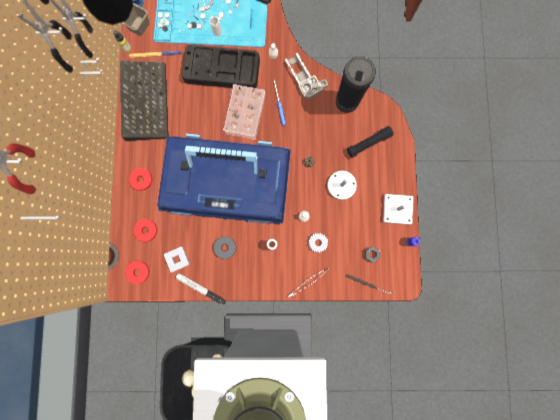

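```bash
cat > h.py <<'E'
from cell import *
import cv2, numpy as np
def RT(c):
    p=camera_params(c); R,_=cv2.Rodrigues(p["rvec"]); return p,R,np.array(p["tvec"])
def toworld(c,at):
    p,R,t=RT(c); return R.T@(np.array(at)-t)
def K(p): return np.array([[p["fx"],0,p["cx"]],[0,p["fy"],p["cy"]],[0,0,1.]])
def D(p): return np.array([p["k1"],0,0,0,0.])
def px2w(c,uv,z):
    p,R,t=RT(c)
    n=cv2.undistortPoints(np.array(uv,float).reshape(-1,1,2),K(p),D(p)).reshape(-1,2)
    d=np.c_[n,np.ones(len(n))]@R; C=-R.T@t
    return C+d*((z-C[2])/d[:,2])[:,None]
def w2px(c,X):
    p,R,t=RT(c)
    return cv2.projectPoints(np.array(X,float).reshape(-1,1,3),p["rvec"],np.array(p["tvec"],float),K(p),D(p))[0].reshape(-1,2)
def near(c,name,k=3):
    for r in pinpoint(c,name)[:k]:
        w=toworld(c,r["at"]); print(c,name,round(r["score"],2),w.round(4),w2px(c,w).round(0)[0])
E
python3 - <<'E'
from h import *
for n in("round_mandrel","square_mandrel","wide_disc_center","gear_center","sleeve_center","square_plate_center","hex_collar_center","cone_cap","piston","spool"):
    near("top",n)
for n in("round_mandrel","square_mandrel"): near("scene",n)
print(readout.get_obs()['time_s'])
E
```

```text
top square_mandrel 0.76 [ 0.5157 -0.3507  0.0015] [399. 210.]
top wide_disc_center 0.84 [0.4637 0.2907 0.0058] [144. 231.]
top wide_disc_center 0.79 [0.5941 0.3079 0.0068] [139. 180.]
top wide_disc_center 0.74 [0.4239 0.0899 0.006 ] [224. 247.]
top gear_center 0.63 [ 0.4324 -0.1449  0.0075] [318. 243.]
top sleeve_center 0.49 [ 0.4317 -0.0246  0.0257] [270. 243.]
top square_plate_center 0.67 [0.3937 0.2089 0.0058] [176. 259.]
top hex_collar_center 0.65 [ 0.4083 -0.2814  0.0028] [373. 253.]
top cone_cap 0.44 [ 0.5023 -0.1104  0.0022] [304. 215.]
top piston 0.56 [ 0.4341 -0.38   -0.0028] [411. 242.]
top spool 0.54 [ 0.635  -0.125   0.0009] [309. 164.]
scene round_mandrel 0.77 [ 5.787e-01 -2.082e-01 -5.000e-04] [217. 238.]
scene square_mandrel 0.8 [ 0.5151 -0.3515  0.002 ] [163. 226.]
0.7
```

```bash
python3 - <<'E'
from h import *
im=cv2.imread("pics/top0.png")
c=im[145:295,150:430]
cv2.imwrite("pics/crop_l.png",cv2.resize(im[205:285,155:285],None,fx=6,fy=6,interpolation=cv2.INTER_CUBIC))
cv2.imwrite("pics/crop_r.png",cv2.resize(im[160:275,295:425],None,fx=5,fy=5,interpolation=cv2.INTER_CUBIC))
near("top","round_mandrel")
for n in("wide_disc_center","gear_center","sleeve_center","square_plate_center","hex_collar_center","cone_cap","piston","spool"):near("scene",n)
E
```

```text
scene wide_disc_center 0.77 [0.5956 0.3026 0.0057] [420. 236.]
scene wide_disc_center 0.64 [0.3575 0.3048 0.0092] [393. 197.]
scene wide_disc_center 0.51 [0.4649 0.285  0.0109] [398. 212.]
scene gear_center 0.48 [ 0.4292 -0.1472  0.009 ] [243. 208.]
scene sleeve_center 0.5 [ 0.4364 -0.376   0.0043] [160. 212.]
scene square_plate_center 0.34 [ 0.4358 -0.3778  0.0015] [159. 213.]
scene hex_collar_center 0.61 [ 0.4046 -0.2774  0.0068] [197. 206.]
scene cone_cap 0.66 [ 0.4988 -0.1138 -0.0022] [255. 223.]
scene piston 0.47 [ 0.4384 -0.38    0.0052] [158. 212.]
scene spool 0.46 [ 0.64   -0.1285 -0.0027] [248. 251.]
```

View pics/crop_l.png

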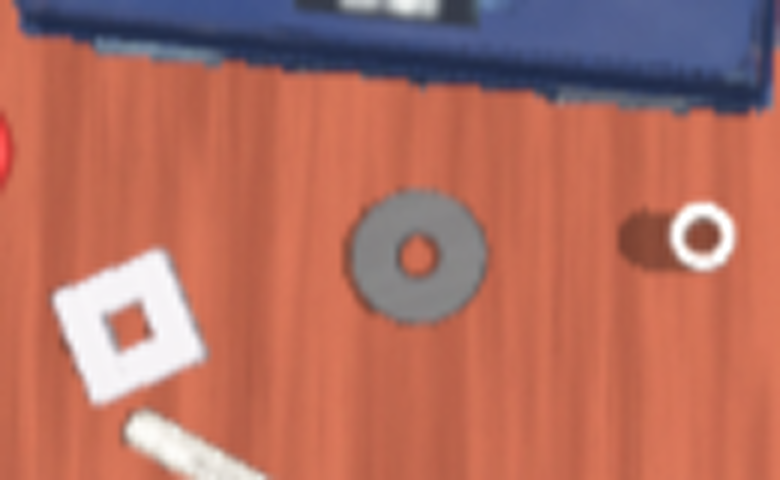

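View pics/crop_r.png

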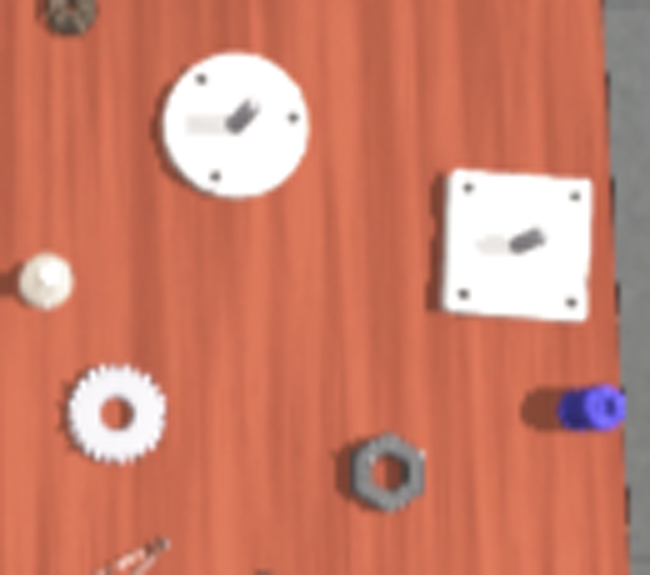

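```bash
python3 - <<'E'
from h import *
im=cv2.imread("pics/top0.png")
S=4
big=cv2.resize(im,None,fx=S,fy=S,interpolation=cv2.INTER_CUBIC)
hsv=cv2.cvtColor(big,cv2.COLOR_BGR2HSV)
m=((hsv[...,1]<105)).astype(np.uint8)
for n,uv,z in [("disc",(224,247.5),.007),("plate",(176.5,259.5),.007),("sleeve_top",(272,244.5),.052),("gear",(318,243),.007),("hex",(373,254.5),.008),("round",(342,185),.007),("square",(398.5,209),.007)]:
    x,y=int(uv[0]*S),int(uv[1]*S);w=80
    sub=m[y-w:y+w,x-w:x+w].copy()
    cs,_=cv2.findContours(sub,cv2.RETR_EXTERNAL,cv2.CHAIN_APPROX_NONE)
    c=max(cs,key=lambda c:cv2.contourArea(c) if cv2.pointPolygonTest(c,(w,w),True)>-20 else 0)
    h=cv2.convexHull(c); M=cv2.moments(h)
    cu=np.array([M['m10']/M['m00']+x-w,M['m01']/M['m00']+y-w]); uvc=(cu+.5)/S-.5
    wd=px2w("top",uvc,z)[0]
    H=(h.reshape(-1,2)+[x-w,y-w]+.5)/S-.5
    W=px2w("top",H,2*z if z<.05 else z)[:,:2].astype(np.float32)
    r=cv2.minAreaRect(W*1000)
    print(n,uvc.round(2),wd.round(4),"rect mm",np.round(r[1],1),"ang",round(r[2],1),"area-diam",round(2*np.sqrt(cv2.contourArea(W*1000)/np.pi),1))
    if n=="hex":
        best=[]
        for a in range(0,180,3):
            d=np.array([np.cos(np.radians(a)),np.sin(np.radians(a))]); p=W@d; best.append((round(float(np.ptp(p))*1000,1),a))
        print(best)
    if n in("hex","plate","square"):
        print(cv2.approxPolyDP(h,5,True).reshape(-1,2).shape,(W[[np.argmin(np.linalg.norm(H-((q.astype(float)+[x-w,y-w]+.5)/S-.5),axis=1)) for q in cv2.approxPolyDP(h,5,True).reshape(-1,2)]]).round(4).tolist())
# shaft top pixel expectations
for n,c,z in(("r",(.579,-.208),.066),("s",(.5157,-.351),.056)):
    print(n,w2px("top",[[*c,z],[*c,.014],[*c,0.007]]))
print((im[254,373],im[250,371]))
E
```

```text
disc [224.28 247.29] [0.4223 0.0891 0.007 ] rect mm [56.3 56.3] ang 35.5 area-diam 56.4
plate [176.07 258.98] [0.3937 0.2083 0.007 ] rect mm [53.2 53.8] ang 23.1 area-diam 59.6
(4, 2) [[0.42579999566078186, 0.1931000053882599], [0.38109999895095825, 0.17329999804496765], [0.3610999882221222, 0.21879999339580536], [0.40630000829696655, 0.2393999993801117]]
sleeve_top [271.55 243.95] [ 0.4285 -0.0295  0.052 ] rect mm [26.8 27.9] ang 89.9 area-diam 27.8
gear [317.82 242.26] [ 0.4343 -0.144   0.007 ] rect mm [49.8 49.8] ang 85.5 area-diam 50.6
hex [372.1 254. ] [ 0.4048 -0.2784  0.008 ] rect mm [37.  38.7] ang 88.3 area-diam 38.0
[(38.6, 0), (38.7, 3), (38.7, 6), (38.6, 9), (38.4, 12), (38.1, 15), (37.6, 18), (37.2, 21), (36.7, 24), (36.4, 27), (36.5, 30), (36.6, 33), (37.2, 36), (37.8, 39), (38.3, 42), (38.7, 45), (39.2, 48), (39.6, 51), (39.8, 54), (40.0, 57), (40.0, 60), (40.0, 63), (40.0, 66), (39.8, 69), (39.6, 72), (39.2, 75), (38.7, 78), (38.2, 81), (37.5, 84), (37.0, 87), (37.6, 90), (38.5, 93), (39.2, 96), (39.9, 99), (40.4, 102), (40.9, 105), (41.2, 108), (41.4, 111), (41.5, 11
[... 513 characters left out ...]
999775886536, -0.25839999318122864]]
round [341.54 184.71] [ 0.5802 -0.2066  0.007 ] rect mm [74.9 76.6] ang 44.5 area-diam 76.1
square [397.78 208.72] [ 0.5182 -0.3473  0.007 ] rect mm [76.1 75. ] ang 85.5 area-diam 84.6
(5, 2) [[0.5564000010490417, -0.3154999911785126], [0.5511000156402588, -0.3840000033378601], [0.47909998893737793, -0.3776000142097473], [0.4855000078678131, -0.3059999942779541], [0.5455999970436096, -0.3093999922275543]]
r [[345.9907706  180.4921402 ]
 [342.54898053 184.63345643]
 [342.11267394 185.15843632]]
s [[405.43631683 207.10497812]
 [400.13183669 209.35474272]
 [399.29087861 209.71140871]]
(array([ 53,  68, 127], dtype=uint8), array([118, 122, 136], dtype=uint8))
```

```bash
python3 - <<'E'
from h import *
S=4
for cam,lst in (("top",[("round",(341,185)),("square",(398,209)),("gear",(317.8,242.5)),("plate",(176,259.5)),("sl",(271.5,244))]),("scene",[("round",(217,236)),("square",(164,226))])):
    im=cv2.imread(f"pics/{cam}0.png"); big=cv2.resize(im,None,fx=S,fy=S,interpolation=cv2.INTER_CUBIC)
    g=big.min(axis=2)
    for n,uv in lst:
        x,y=int(uv[0]*S),int(uv[1]*S);w=100
        for T in (140,180):
            sub=(g[y-w:y+w,x-w:x+w]>T).astype(np.uint8)
            cs,_=cv2.findContours(sub,cv2.RETR_EXTERNAL,cv2.CHAIN_APPROX_NONE)
            c=max(cs,key=lambda c:cv2.contourArea(c) if cv2.pointPolygonTest(c,(w,w),True)>-30 else 0)
            h=cv2.convexHull(c);H=(h.reshape(-1,2)+[x-w,y-w]+.5)/S-.5
            z=.052 if n=="sl" else .014
            W=(px2w(cam,H,z)[:,:2]*1000).astype(np.float32)
            M=cv2.moments(W.reshape(-1,1,2)); r=cv2.minAreaRect(W)
            print(cam,n,T,round(M['m10']/M['m00'],1),round(M['m01']/M['m00'],1),np.round(r[0],1),np.round(r[1],1),round(r[2],1))
im=cv2.imread("pics/scene0.png")
cv2.imwrite("pics/crop_s.png",cv2.resize(im[190:265,135:275],None,fx=5,fy=5,interpolation=cv2.INTER_CUBIC))
for c,z in(((.58,-.207),.066),((.517,-.349),.056)): print(w2px("scene",[[*c,z],[*c,.014]]),w2px("top",[[*c,z],[*c,.014]]))
E
```

```text
top round 140 579.3 -206.2 [ 579.2 -206. ] [74.  74.5] 89.9
top round 180 579.3 -206.1 [ 579.3 -205.7] [72.1 73.3] 88.4
top square 140 517.9 -346.1 [ 517.8 -346. ] [73.8 74.3] 85.1
top square 180 517.8 -346.1 [ 517.7 -346. ] [71.9 72.7] 85.4
top gear 140 434.1 -143.8 [ 433.8 -143.8] [47.7 49.5] 89.0
top gear 180 434.2 -143.9 [ 433.8 -143.8] [46.5 47. ] 89.3
top plate 140 393.8 206.5 [393.9 206.5] [51.7 51.6] 23.6
top plate 180 393.8 206.8 [393.9 206.8] [49.8 49.6] 23.1
top sl 140 428.8 -29.8 [428.8 -29.7] [26.4 26.3] 56.2
top sl 180 428.8 -29.8 [428.7 -29.6] [26.1 23.8] 0.1
scene round 140 586.4 -197.7 [ 587.3 -195. ] [91.6 47.6] 5.9
scene round 180 578.6 -198.7 [ 578.6 -196.1] [68.7 45.9] 5.9
scene square 140 527.6 -352.9 [ 527.2 -355.3] [102.9  64.7] 10.0
scene square 180 524.8 -356.3 [ 517.5 -350.8] [65.4 73.7] 88.6
[[215.58811165 213.88013682]
 [216.66848608 232.85118743]] [[345.56357237 180.08302753]
 [342.14432367 184.2449873 ]]
[[161.7168484  207.10496371]
 [163.44197314 221.83132056]] [[404.58121951 206.57046296]
 [399.31358657 208.84237215]]
```

View pics/crop_s.png

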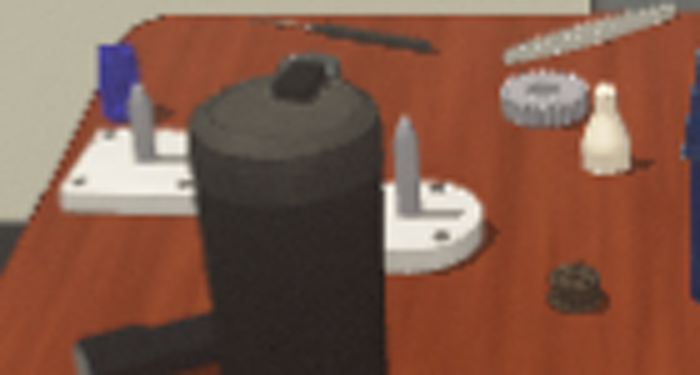

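```bash
python3 -m pendant '{"xyz":[[-0.035,-0.03,0.01],[-0.035,-0.03,0.01],[-0.035,-0.03,0.01],[-0.02,-0.03,0.01],[0,0,0],[0,0,0]],"turn":[0.18,0.18,0.18,0.18,0.18,0.18]}' 1
python3 - <<'E'
from h import *
o=readout.get_obs();print(o['qpos'].round(1),o['tool_pos'].round(4),o['tool_rot'].round(1),o['time_s'])
E
```

```text
time_s: 1.9
tool_pos: [0.1615, 0.4575, 0.2631]
tool_rot: [-15.8, 89.8, 21.5]
force: [-0.0, 0.7, 0.5]
grip_width: 0.087
[-63.1  -2.4 -10.3 101.9  -0.3  80.3  53.9] [0.1615 0.4575 0.2631] [-15.8  89.8  21.5] 1.9
```

```bash
python3 -m pendant '{"xyz":[[-0.01,-0.025,0],[-0.01,-0.025,0],[0,0,0]],"turn":[0.18,0.18,0.15]}'
python3 - <<'E'
from h import *
o=readout.get_obs();print(o['qpos'].round(1),o['tool_pos'].round(4),o['tool_rot'].round(1),o['time_s'])
im=read_camera("top");cv2.imwrite("pics/top1.png",im[:,:,::-1])
im=read_camera("scene");cv2.imwrite("pics/scene1.png",im[:,:,::-1])
E
```

```text
time_s: 2.28
tool_pos: [0.1407, 0.4062, 0.2637]
tool_rot: [-8.0, 89.7, 59.6]
force: [0.8, 0.2, -0.4]
grip_width: 0.0869
[-64.3  -9.6  -8.9 108.3  -1.4  80.9  84.6] [0.1407 0.4062 0.2637] [-8.  89.7 59.6] 2.275
```

View pics/top1.png

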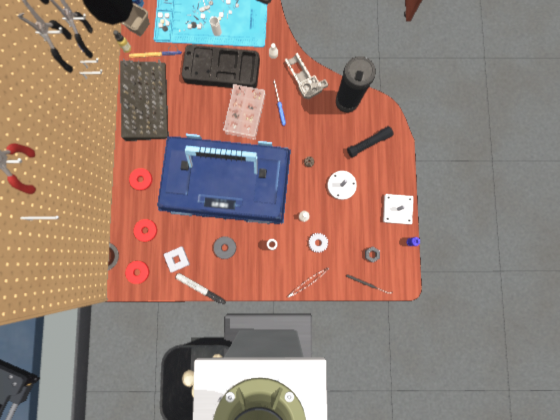

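View pics/scene1.png

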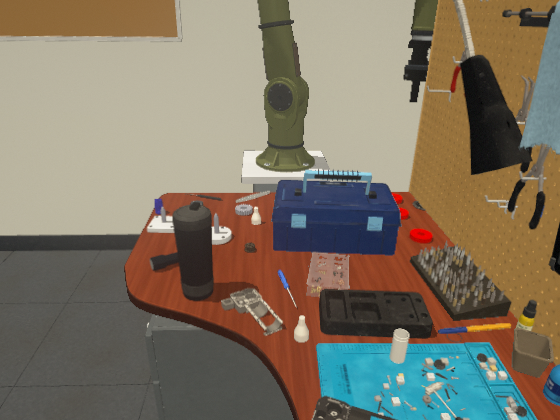

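```bash
python3 -m pendant '{"xyz":[[0.039,-0.021,0],[0.039,-0.023,0],[0,0,0]],"turn":[-0.09,-0.1,0]}'
python3 - <<'E'
from h import *
o=readout.get_obs();print(o['qpos'].round(1),o['tool_pos'].round(4),o['tool_rot'].round(1),o['time_s'],np.hypot(*o['tool_pos'][:2]))
E
```

```text
time_s: 2.75
tool_pos: [0.2208, 0.3629, 0.2641]
tool_rot: [-3.4, 89.6, 52.2]
force: [0.1, 0.9, 0.2]
grip_width: 0.087
[-58.9 -10.5  -3.  109.1  -0.5  81.   83.9] [0.2208 0.3629 0.2641] [-3.4 89.6 52.2] 2.75 0.4247953593188131
```

```bash
python3 -m pendant '{"xyz":[[0.031,-0.029,0],[0.033,-0.028,0],[0.031,-0.032,0],[0.027,-0.034,0],[0.026,-0.027,0],[0,0,0]],"turn":[-0.09,-0.1,-0.1,-0.1,-0.1,0]}'
python3 - <<'E'
from h import *
o=readout.get_obs();print(o['qpos'].round(1),o['tool_pos'].round(4),o['tool_rot'].round(1),o['time_s'],np.hypot(*o['tool_pos'][:2]))
im=read_camera("top");cv2.imwrite("pics/top2.png",im[:,:,::-1])
E
```

```text
time_s: 3.5
tool_pos: [0.37, 0.2135, 0.2646]
tool_rot: [11.3, 89.5, 37.7]
force: [0.6, 0.4, -0.4]
grip_width: 0.087
[-45.9 -11.1  10.8 109.3   2.1  81.1  80.7] [0.37   0.2135 0.2646] [11.3 89.5 37.7] 3.5 0.42719669636634194
```

View pics/top2.png

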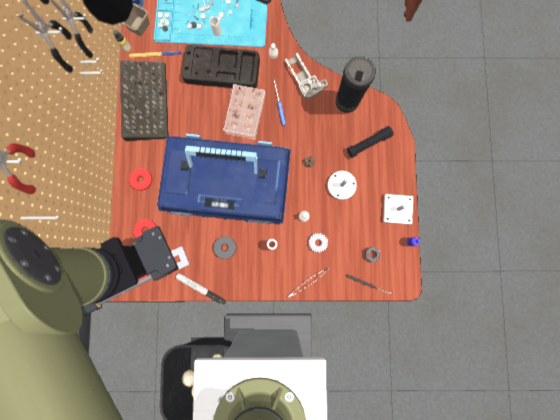

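```bash
python3 -m pendant '{"xyz":[[0.019,-0.0085,-0.05],[0,0,-0.055],[0,0,-0.055],[0,0,-0.04],[0,0,0]],"turn":[-0.054,0,0,0,0]}'
python3 - <<'E'
from h import *
o=readout.get_obs();print(o['qpos'].round(1),o['tool_pos'].round(4),o['tool_rot'].round(1),o['time_s'],np.hypot(*o['tool_pos'][:2]))
im=read_camera("top");cv2.imwrite("pics/top3.png",im[:,:,::-1])
im=read_camera("scene");cv2.imwrite("pics/scene3.png",im[:,:,::-1])
E
```

```text
time_s: 4.18
tool_pos: [0.3836, 0.216, 0.061]
tool_rot: [29.3, 89.2, 53.4]
force: [0.3, -0.7, 0.1]
grip_width: 0.0866
[-45.1   0.8  12.6 123.3  -0.6  55.1  82. ] [0.3836 0.216  0.061 ] [29.3 89.2 53.4] 4.175 0.44017664727078326
```

View pics/top3.png

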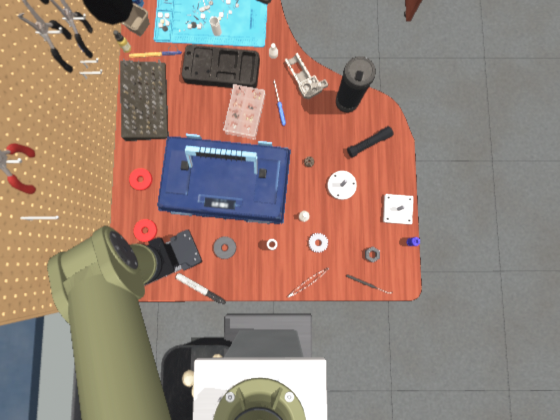

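View pics/scene3.png

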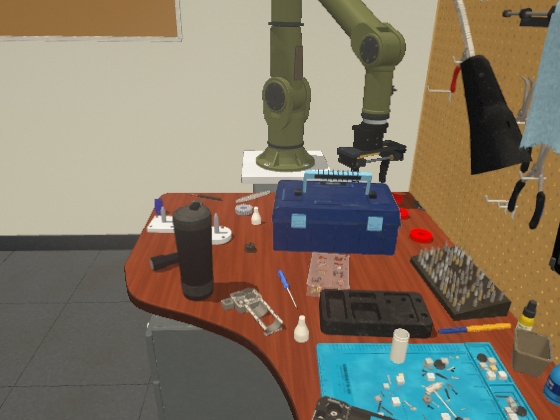

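```bash
python3 -m pendant '{"xyz":[[0.0054,-0.011,-0.01],[0,0,-0.02],[0,0,-0.016],[0,0,0]],"turn":[-0.012,0,0,0]}'
```

```text
time_s: 4.78
tool_pos: [0.3982, 0.2081, 0.0233]
tool_rot: [18.8, 88.0, 42.1]
force: [-0.5, 0.2, 0.3]
grip_width: 0.0873
```

```bash
python3 - <<'E'
from h import *
o=readout.get_obs();print(o['qpos'].round(1),o['joint_velocities'].round(1),o['effort'].round(1),o['tool_pos'].round(4),o['tool_rot'].round(1),o['time_s'],np.hypot(*o['tool_pos'][:2]))
E
python3 -m pendant '{"xyz":[[0,0,0]],"turn":[0]}'; python3 - <<'E'
from h import *
o=readout.get_obs();print(o['qpos'].round(1),o['tool_pos'].round(4),o['tool_rot'].round(1))
E
```

```text
[-44.    4.4  13.7 124.9  -1.9  48.8  84.3] [ 0.4 -1.3  0.3 -1.4  0.1  0.2  0.2] [ -0.1 -27.5   0.5 -24.5  -0.   -0.2   0. ] [0.3982 0.2081 0.0233] [18.8 88.  42.1] 4.775 0.4493267320212161
time_s: 4.9
tool_pos: [0.3993, 0.2083, 0.0245]
tool_rot: [18.3, 87.9, 41.5]
force: [0.4, 0.7, 0.3]
grip_width: 0.087
[-43.9   4.3  13.8 124.9  -1.9  48.9  84.3] [0.3993 0.2083 0.0245] [18.3 87.9 41.5]
```

```bash
for i in 1 2; do python3 -m pendant '{"xyz":[[0,0,0],[0,0,0]],"turn":[0,0]}' >/dev/null; python3 - <<'E'
from h import *
o=readout.get_obs();print(o['qpos'].round(2),o['tool_pos'].round(4),o['tool_rot'].round(2),o['effort'].round(1))
E
done
python3 -m pendant '{"xyz":[[0,0,0.03],[0,0,0.03],[0,0,0]],"turn":[0,0,0]}' >/dev/null; python3 - <<'E'
from h import *
o=readout.get_obs();print(o['qpos'].round(2),o['tool_pos'].round(4),o['tool_rot'].round(2),o['effort'].round(1))
E
```

```text
[-43.92   4.2   13.78 124.76  -1.91  48.91  84.25] [0.4005 0.2089 0.0261] [17.99 87.69 41.21] [  0.  -28.1   0.6 -25.    0.   -0.1   0. ]
[-43.92   4.16  13.78 124.74  -1.91  48.92  84.25] [0.4007 0.2091 0.0266] [17.99 87.64 41.22] [  0.  -28.1   0.5 -25.1   0.   -0.1   0. ]
[-44.3   -1.14  13.64 121.71  -0.17  57.17  82.68] [0.4    0.2088 0.0875] [18.02 87.74 41.26] [  0.  -26.3  -0.1 -28.    0.    0.1  -0. ]
```

```bash
cat > st.py <<'E'
from h import *
o=readout.get_obs();R=o['tool_rot'];t=np.radians(R)
p=o['tool_pos'];n=90-R[1];
print("t",round(o['time_s'],2),"q",o['qpos'].round(1),"p",p.round(4),"jaw",round((90+R[2]-R[0]+90)%180-0,1)-90,"tilt",round(n,2),"toward az",round(R[2],0),"F",o['force'].round(1),"w",round(o['grip_width']*1000,1))
E
python3 st.py
for i in 1 2 3; do python3 -m pendant '{"xyz":[[0,0,-0.015]],"turn":[0]}' >/dev/null; python3 st.py; done
```

```text
t 5.78 q [-44.3  -1.1  13.6 121.7  -0.2  57.2  82.7] p [0.4    0.2088 0.0875] jaw -66.8 tilt 2.26 toward az 41.0 F [ 0.3  0.2 -0.2] w 87.1
t 5.9 q [-44.3   0.   13.7 122.6  -0.5  55.1  83. ] p [0.4005 0.2092 0.0724] jaw -66.8 tilt 2.38 toward az 41.0 F [-0.2 -0.5  0.3] w 87.0
t 6.03 q [-44.2   1.4  13.8 123.5  -1.   52.9  83.4] p [0.3996 0.2087 0.0553] jaw -66.7 tilt 2.27 toward az 41.0 F [-0.2 -1.  -0.2] w 86.9
t 6.15 q [-44.1   3.   13.9 124.4  -1.5  50.7  83.9] p [0.3985 0.2079 0.0378] jaw -66.7 tilt 2.11 toward az 42.0 F [ 0.5 -0.7 -0.1] w 86.9
```

```bash

for i in 1 2; do python3 -m pendant '{"xyz":[[0,0,-0.01]],"turn":[0]}' >/dev/null; python3 st.py; done;  python3 -m pendant '{"xyz":[[-0.006,-0.002,0]],"turn":[0]}' >/dev/null; python3 st.py
```

```text
t 6.28 q [-44.1   4.1  13.9 125.   -1.8  49.2  84.2] p [0.3971 0.207  0.0252] jaw -66.8 tilt 1.89 toward az 42.0 F [-0.1  0.3 -0.5] w 87.3
t 6.4 q [-44.    5.3  13.9 125.4  -2.2  47.7  84.5] p [0.3964 0.2065 0.0136] jaw -66.8 tilt 1.78 toward az 42.0 F [-0.4  0.2  0.2] w 87.3
t 6.53 q [-44.1   4.6  13.8 126.3  -2.   47.6  84.1] p [0.3896 0.2038 0.0124] jaw -66.8 tilt 1.64 toward az 42.0 F [ 1.1 -0.8 -0.3] w 87.0
```

```bash
python3 -m pendant '{"xyz":[[0,0.001,-0.0075],[0,0,0]],"turn":[0,0]}' >/dev/null; python3 st.py;  python3 -m pendant '{"xyz":[[0,0,0],[0,0,0],[0,0,0],[0,0,0]],"turn":[0,0,0,0]}' 0.3 25; python3 st.py
```

```text
t 6.78 q [-44.1   5.4  13.7 126.6  -2.3  46.5  84.3] p [0.3893 0.205  0.0046] jaw -66.8 tilt 1.67 toward az 43.0 F [ 0.3 -0.5  0.3] w 87.0
time_s: 7.28
tool_pos: [0.3904, 0.2057, 0.0058]
tool_rot: [18.9, 88.2, 42.2]
force: [-0.6, 0.4, 0.5]
grip_width: 0.0549
t 7.28 q [-44.2   5.4  13.7 126.5  -2.3  46.5  84.3] p [0.3904 0.2057 0.0058] jaw -66.8 tilt 1.84 toward az 42.0 F [-0.6  0.4  0.5] w 54.9
```

```bash
python3 -m pendant '{"xyz":[[0,0,-0.001],[0,0,-0.0005],[0,0,-0.0005]],"turn":[0,0,0]}' 0.3 25; python3 st.py
```

```text
time_s: 7.65
tool_pos: [0.3906, 0.2058, 0.0052]
tool_rot: [20.1, 88.2, 43.4]
force: [-1.5, -0.7, 6.2]
grip_width: 0.0478
t 7.65 q [-44.1   5.5  13.7 126.5  -2.3  46.5  84.3] p [0.3906 0.2058 0.0052] jaw -66.8 tilt 1.81 toward az 43.0 F [-1.5 -0.7  6.2] w 47.8
```

```bash
python3 -m pendant '{"xyz":[[0,0,0.03],[0,0,0.05],[0,0,0.05],[0,0,0.05],[0.017,-0.05,0.02],[0.015,-0.05,0],[0.01,-0.05,0],[0,-0.05,0],[0,0,0]],"turn":[0,0,0,0,0,0,0,0,0]}' - 30; python3 st.py
```

```text
time_s: 8.78
tool_pos: [0.4304, -0.0023, 0.2103]
tool_rot: [16.8, 88.3, 40.1]
force: [-0.1, 1.1, -0.9]
grip_width: 0.0472
t 8.78 q [-34.5 -12.   28.5 115.    4.9  74.2 105.6] p [ 0.4304 -0.0023  0.2103] jaw -66.6 tilt 1.71 toward az 40.0 F [-0.1  1.1 -0.9] w 47.2
```

```bash
python3 - <<'E'
from h import *
im=read_camera("top");cv2.imwrite("pics/top4.png",im[:,:,::-1])
im=read_camera("scene");cv2.imwrite("pics/scene4.png",im[:,:,::-1])
E
```

```text
(no output)
```

View pics/scene4.png

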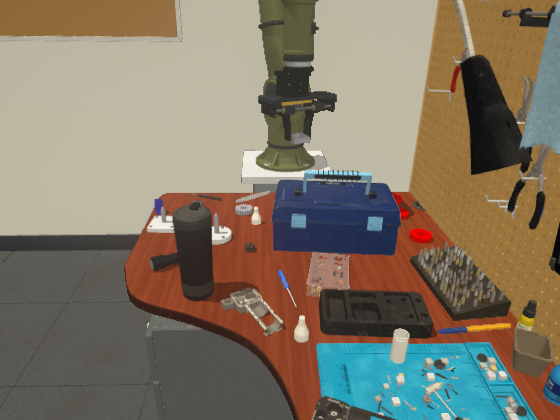

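View pics/top4.png

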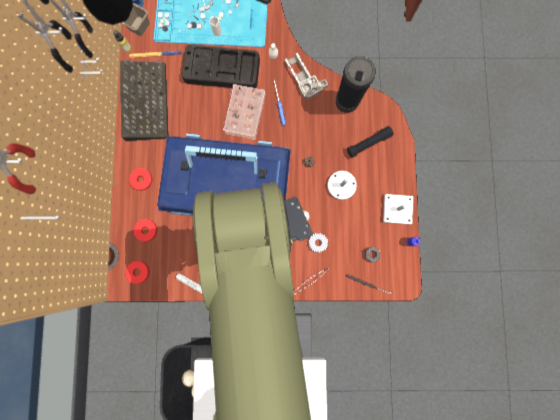

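```bash
python3 -m pendant '{"xyz":[[0.002,-0.05,0],[0.005,-0.05,0],[0.01,-0.05,0],[0.016,-0.05,0],[0.016,-0.05,0],[0.016,-0.05,0],[0.018,-0.045,0],[0,0,0]],"turn":[-0.05,-0.07,-0.07,-0.07,-0.07,-0.07,-0.07,0]}' ; python3 st.py
```

```text
time_s: 9.88
tool_pos: [0.5209, -0.3358, 0.2059]
tool_rot: [23.7, 88.3, 21.5]
force: [-1.0, -0.6, -0.4]
grip_width: 0.0476
t 9.88 q [-11.1  19.8  53.   91.6 -17.7  76.  132.2] p [ 0.5209 -0.3358  0.2059] jaw 87.80000000000001 tilt 1.65 toward az 21.0 F [-1.  -0.6 -0.4] w 47.6
```

```bash
python3 -m pendant '{"xyz":[[-0.007,-0.011,-0.04],[0,0,-0.04],[0,0,-0.03],[0,0,0]],"turn":[-0.03,0,0,0]}' >/dev/null; python3 st.py; python3 - <<'E'
from h import *
for c in("top","scene"):
    im=read_camera(c);cv2.imwrite(f"pics/{c}5.png",im[:,:,::-1])
    x,y=(400,205) if c=="top" else (165,205)
    cv2.imwrite(f"pics/{c}5c.png",cv2.resize(im[y-60:y+60,x-70:x+70,::-1],None,fx=5,fy=5,interpolation=cv2.INTER_CUBIC))
E
```

```text
t 10.38 q [ -8.   25.9  49.8  99.  -23.5  65.  135.8] p [ 0.5182 -0.336   0.0904] jaw 86.80000000000001 tilt 1.77 toward az 34.0 F [ 0.4  0.4 -0.3] w 47.2
```

View pics/scene5c.png

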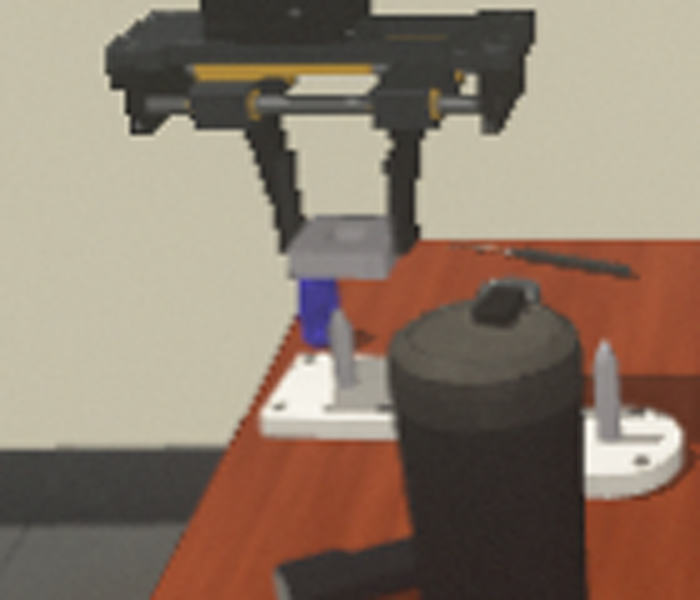

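View pics/top5c.png

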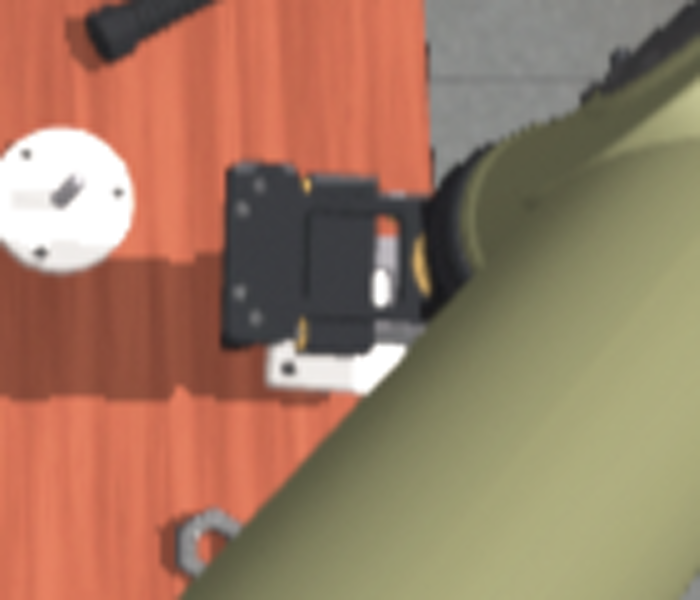

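```bash
python3 -m pendant '{"xyz":[[-0.004,-0.011,0],[0,0,0]],"turn":[-0.02,0]}' >/dev/null; python3 st.py; python3 - <<'E'
from h import *
print(px2w("scene",[165.4,192.2],.0985))
c="scene"
im=read_camera(c);x,y=165,205
cv2.imwrite(f"pics/{c}6c.png",cv2.resize(im[y-45:y+35,x-40:x+40,::-1],None,fx=8,fy=8,interpolation=cv2.INTER_CUBIC)[:600])
E
```

```text
t 10.72 q [ -7.   26.1  50.2  98.1 -23.9  65.3 136. ] p [ 0.5176 -0.3502  0.0967] jaw 85.69999999999999 tilt 2.14 toward az 19.0 F [-0.   0.7 -1.1] w 47.1
[[ 0.52054014 -0.3347749   0.0985    ]]
```

View pics/scene6c.png

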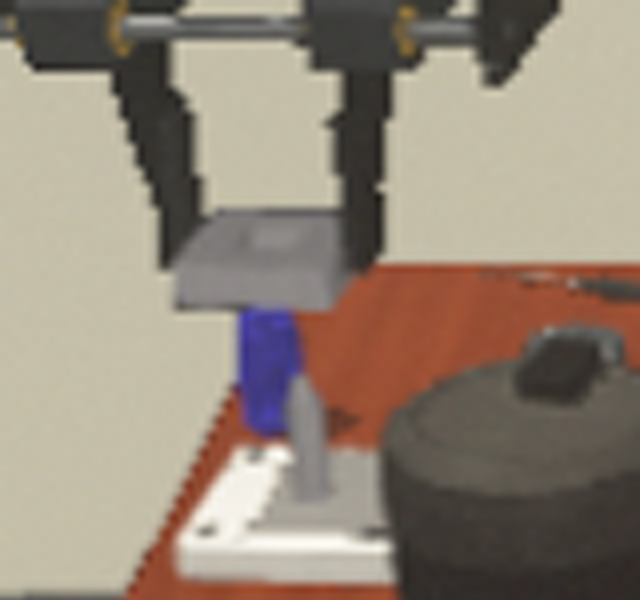

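```bash
python3 -m pendant '{"xyz":[[-0.003,0.002,-0.015],[0,0,-0.012]],"turn":[0,0]}' >/dev/null; python3 st.py
```

```text
t 11.03 q [ -6.3  27.3  49.2 100.  -25.3  62.4 137.1] p [ 0.5159 -0.3478  0.0696] jaw 85.69999999999999 tilt 2.32 toward az 17.0 F [ 0.8  0.6 -1. ] w 47.3
```

```bash
python3 -m pendant '{"xyz":[[-0.001,0.0,-0.014]],"turn":[0]}' >/dev/null; python3 st.py;  python3 -m pendant '{"xyz":[[0,0.0,-0.010]],"turn":[0]}' >/dev/null; python3 st.py; python3 - <<'E'
from h import *
c="scene"
im=read_camera(c);x,y=165,205
cv2.imwrite(f"pics/{c}7c.png",cv2.resize(im[y-45:y+35,x-40:x+40,::-1],None,fx=8,fy=8,interpolation=cv2.INTER_CUBIC)[:600])
E
```

```text
t 11.15 q [ -5.8  28.3  48.6 100.8 -26.2  61.  137.8] p [ 0.5149 -0.3475  0.0545] jaw 85.69999999999999 tilt 2.31 toward az 17.0 F [ 0.4 -0.9 -1.3] w 47.5
t 11.28 q [ -5.4  29.1  48.1 101.3 -26.9  60.  138.3] p [ 0.5141 -0.347   0.0428] jaw 85.69999999999999 tilt 2.24 toward az 19.0 F [-0.3  0.8 -1.9] w 47.4
```

View pics/scene7c.png

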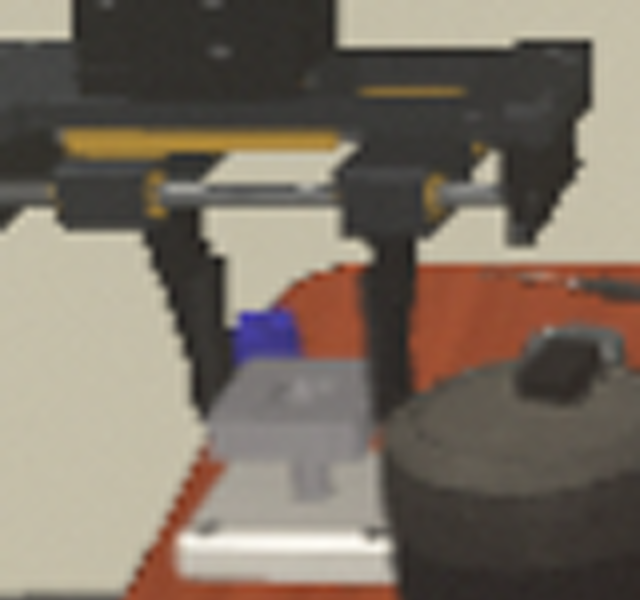

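```bash
python3 -m pendant '{"xyz":[[0,0.0,-0.010]],"turn":[0]}' >/dev/null; python3 st.py;  python3 -m pendant '{"xyz":[[0,0.0,-0.010]],"turn":[0]}' >/dev/null; python3 st.py; python3 -m pendant '{"xyz":[[0,0.0,-0.003]],"turn":[0]}' >/dev/null; python3 st.py
```

```text
t 11.45 q [ -4.9  29.9  47.5 101.7 -27.6  59.  138.8] p [ 0.514  -0.3469  0.0314] jaw 85.69999999999999 tilt 2.2 toward az 20.0 F [ 0.3  0.3 -0.8] w 47.9
t 11.57 q [ -4.5  30.7  47.  102.  -28.3  58.  139.3] p [ 0.514  -0.3468  0.0206] jaw 85.69999999999999 tilt 2.19 toward az 20.0 F [ 0.5  0.3 -1.3] w 47.3
t 11.7 q [ -4.4  30.8  46.9 102.  -28.5  58.  139.5] p [ 0.514  -0.3468  0.0191] jaw 85.80000000000001 tilt 2.21 toward az 23.0 F [-7.6  7.4 25.5] w 47.7
```

```bash
python3 -m pendant '{"xyz":[[0,0,0],[0,0,0],[0,0,0],[0,0,0]],"turn":[0,0,0,0]}' 1 >/dev/null; python3 st.py;  python3 -m pendant '{"xyz":[[0,0,0.02],[0,0,0.04],[0,0,0.06],[0,0,0.03]],"turn":[0,0,0,0]}' >/dev/null; python3 st.py; python3 - <<'E'
from h import *
c="scene"
im=read_camera(c);x,y=165,205
cv2.imwrite(f"pics/{c}8c.png",cv2.resize(im[y-45:y+35,x-40:x+40,::-1],None,fx=8,fy=8,interpolation=cv2.INTER_CUBIC)[:600])
im=read_camera("top");cv2.imwrite("pics/top8.png",im[:,:,::-1])
E
```

```text
t 12.2 q [ -4.3  30.8  46.8 102.  -28.5  57.9 139.5] p [ 0.5147 -0.3474  0.0195] jaw 85.80000000000001 tilt 2.28 toward az 20.0 F [ 0.2  0.8 -0.5] w 79.6
t 12.7 q [ -9.7  21.2  53.1  94.2 -19.6  72.8 132.9] p [ 0.5127 -0.3468  0.1749] jaw 85.69999999999999 tilt 2.12 toward az 23.0 F [ 1.2  0.1 -0.3] w 87.1
```

View pics/scene8c.png

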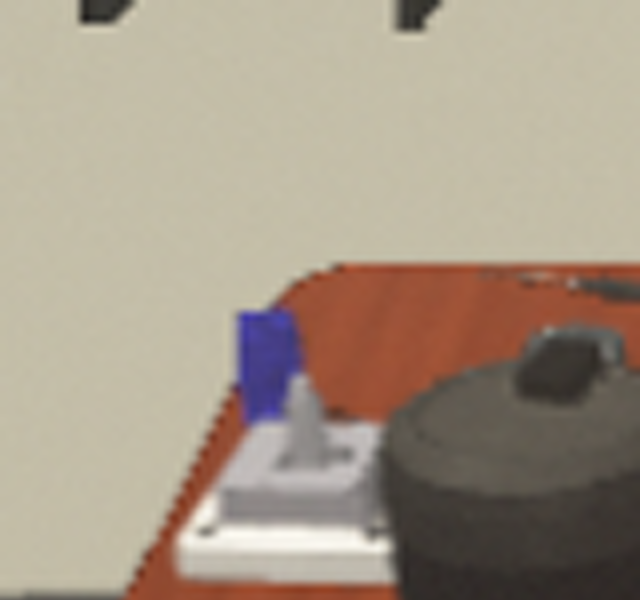

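View pics/top8.png

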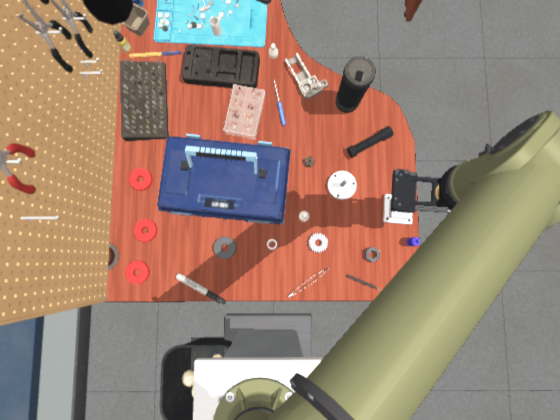

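```bash
python3 -m pendant '{"xyz":[[-0.036,0.023,0],[-0.036,0.023,-0.02],[-0.036,0.022,-0.04],[0,0,-0.04],[0,0,0]],"turn":[0.02,0.02,0,0,0]}' >/dev/null; python3 st.py
```

```text
t 13.43 q [-20.2   7.2  56.7 118.2  -9.8  56.9 129.5] p [ 0.4024 -0.277   0.0748] jaw 88.0 tilt 2.5 toward az 23.0 F [0.2 0.3 0.4] w 87.0
```

```bash
python3 -m pendant '{"xyz":[[0.002,-0.001,-0.02],[0,0,-0.02],[0,0,-0.015]],"turn":[0,0,0]}' >/dev/null; python3 st.py; python3 - <<'E'
from h import *
for c,x,y in(("scene",197,205),("top",373,254)):
    im=read_camera(c)
    cv2.imwrite(f"pics/{c}9c.png",cv2.resize(im[y-45:y+35,x-40:x+40,::-1],None,fx=7,fy=7,interpolation=cv2.INTER_CUBIC)[:600])
E
```

```text
t 13.8 q [-16.1  14.6  54.2 119.8 -18.   51.3 136.4] p [ 0.4086 -0.2811  0.0239] jaw 88.0 tilt 2.77 toward az 16.0 F [ 0.7 -0.9  0.9] w 86.8
```

View pics/scene9c.png

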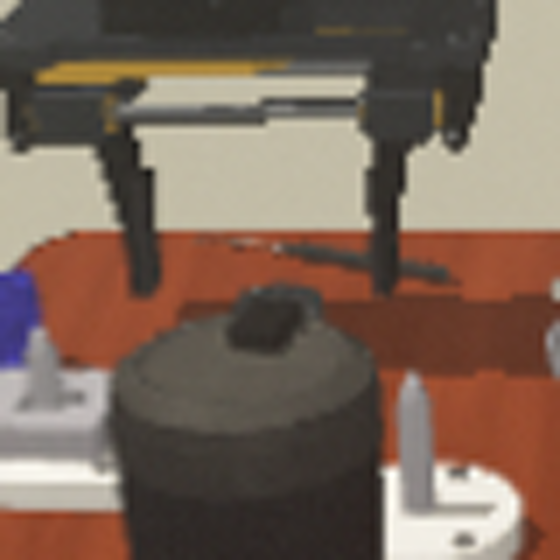

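```bash
python3 -m pendant '{"xyz":[[-0.004,0.0025,-0.018],[0,0,-0.001]],"turn":[0,0]}' >/dev/null; python3 st.py;
```

```text
t 14.15 q [-14.9  16.2  53.1 121.  -20.1  49.1 138.2] p [ 0.4049 -0.2788  0.005 ] jaw 88.0 tilt 2.74 toward az 15.0 F [ 0.9 -0.1 -0.5] w 86.8
```

```bash
python3 -m pendant '{"xyz":[[0,0,-0.001],[0,0,-0.0005],[0,0,-0.0005],[0,0,-0.0005],[0,0,-0.0005],[0,0,-0.0005],[0,0,-0.0005]],"turn":[0,0,0,0,0,0,0]}' 0.2 30 >/dev/null; python3 st.py;
```

```text
t 15.03 q [-14.6  16.6  52.8 121.  -20.7  48.8 138.6] p [ 0.4061 -0.2793  0.0026] jaw 88.0 tilt 2.87 toward az 15.0 F [-2.8  1.2  9.9] w 33.4
```

```bash
python3 -m pendant '{"xyz":[[0,0,0.05],[0,0,0.05],[0.037,-0.0225,0],[0.037,-0.0225,0],[0.037,-0.0225,0],[0,0,0]],"turn":[0,0,0,0,0,0]}' >/dev/null; python3 st.py;
```

```text
t 15.78 q [-10.2  25.9  54.6  98.2 -26.7  66.3 140.4] p [ 0.5234 -0.3455  0.1113] jaw 88.30000000000001 tilt 3.98 toward az 18.0 F [-1.   0.2 -1.2] w 34.0
```

```bash
python3 -m pendant '{"xyz":[[-0.005,-0.0015,-0.03],[0,0,0]],"turn":[0,0]}' >/dev/null; python3 st.py; python3 - <<'E'
from h import *
for c,x,y in(("scene",165,205),):
    im=read_camera(c)
    cv2.imwrite(f"pics/{c}10c.png",cv2.resize(im[y-45:y+35,x-40:x+40,::-1],None,fx=7,fy=7,interpolation=cv2.INTER_CUBIC)[:600])
E
```

```text
t 16.02 q [ -9.   27.5  53.5 100.4 -28.3  63.3 142.2] p [ 0.5168 -0.3468  0.0799] jaw 88.30000000000001 tilt 3.83 toward az 19.0 F [ 0.2  0.9 -0.5] w 33.3
```

View pics/scene10c.png

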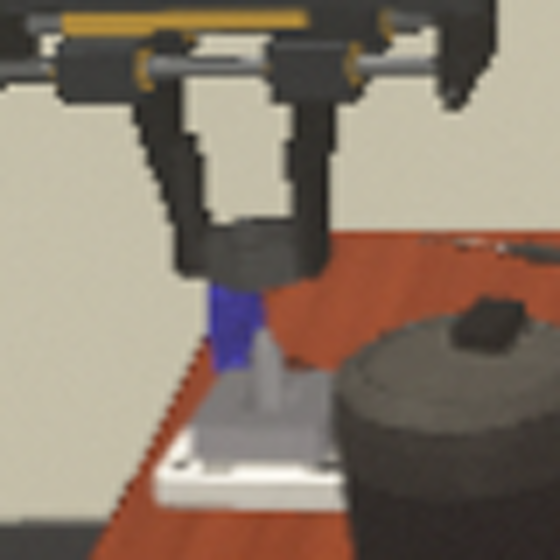

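```bash
python3 -m pendant '{"xyz":[[0.002,0.0005,-0.02]],"turn":[0]}' >/dev/null; python3 st.py; python3 -m pendant '{"xyz":[[0,0,-0.015]],"turn":[0]}' >/dev/null; python3 st.py;
```

```text
t 16.2 q [ -8.2  28.8  52.5 100.9 -29.8  61.5 143. ] p [ 0.5217 -0.3484  0.0638] jaw 88.30000000000001 tilt 4.21 toward az 14.0 F [ 0.6  0.  -0. ] w 33.8
t 16.32 q [ -7.6  29.8  51.6 101.5 -30.8  60.1 143.8] p [ 0.5219 -0.3475  0.0478] jaw 88.30000000000001 tilt 4.23 toward az 15.0 F [ 0.  -0.2 -0.5] w 33.7
```

```bash
python3 -m pendant '{"xyz":[[-0.0035,0.0005,-0.01]],"turn":[0]}' >/dev/null; python3 st.py; python3 -m pendant '{"xyz":[[0,0,-0.005]],"turn":[0]}' >/dev/null; python3 st.py;python3 -m pendant '{"xyz":[[0,0,-0.004]],"turn":[0]}' >/dev/null; python3 st.py;
```

```text
t 16.45 q [ -7.2  30.2  51.2 102.4 -31.4  58.9 144.5] p [ 0.5183 -0.3467  0.0368] jaw 88.4 tilt 4.21 toward az 15.0 F [-0.4  0.  -0.5] w 33.3
t 16.57 q [ -7.   30.6  50.9 102.7 -31.8  58.5 144.8] p [ 0.5175 -0.3464  0.0308] jaw 88.30000000000001 tilt 4.15 toward az 16.0 F [-1.3  1.3 10.4] w 33.4
t 16.7 q [ -6.8  30.7  50.8 102.6 -32.   58.6 145. ] p [ 0.518  -0.3464  0.0301] jaw 88.30000000000001 tilt 4.28 toward az 18.0 F [-10.2  10.4  39.8] w 33.7
```

```bash
python3 -m pendant '{"xyz":[[0,0,0.001],[0,0,0],[0,0,0],[0,0,0]],"turn":[0,0,0,0]}' 0.8 >/dev/null; python3 st.py;  python3 -m pendant '{"xyz":[[0,0,0.03],[0,0,0.06],[0,0,0.06],[-0.02,0,0.03]],"turn":[0,0,0,0]}' 1 >/dev/null; python3 st.py; python3 - <<'E'
from h import *
c="scene"
im=read_camera(c);x,y=165,205
cv2.imwrite(f"pics/{c}11c.png",cv2.resize(im[y-45:y+35,x-40:x+40,::-1],None,fx=7,fy=7,interpolation=cv2.INTER_CUBIC)[:600])
im=read_camera("top");cv2.imwrite("pics/top11.png",im[:,:,::-1])
E
```

```text
t 17.2 q [ -6.8  30.5  50.8 102.5 -31.9  58.6 144.9] p [ 0.519  -0.3473  0.0325] jaw 88.30000000000001 tilt 4.42 toward az 16.0 F [-1.2  0.9  0.5] w 64.6
t 17.7 q [-14.8  17.6  59.5  94.6 -19.4  75.2 136.6] p [ 0.4972 -0.3443  0.2128] jaw 88.4 tilt 4.01 toward az 20.0 F [ 1.2 -0.3 -0.2] w 86.5
```

View pics/scene11c.png

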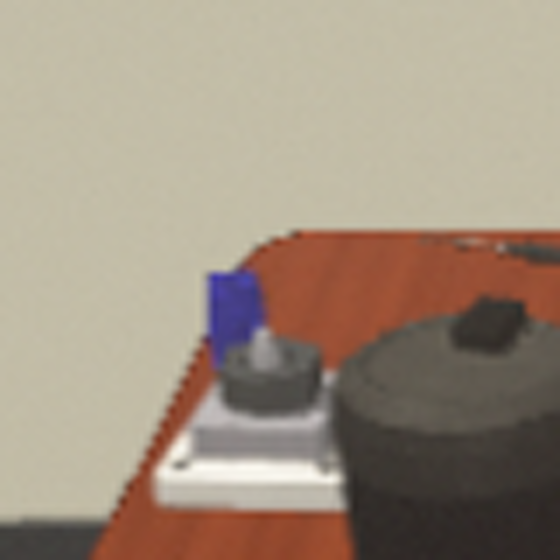

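```bash
python3 -m pendant '{"xyz":[[-0.025,0.05,0],[-0.025,0.05,0],[-0.015,0.055,0],[0,0.055,0],[0,0.055,0],[0,0.055,0],[0,0.055,0],[0,0.055,0],[0,0,0]],"turn":[0,0,0,0,0,0,0,0,0]}' >/dev/null; python3 st.py
```

```text
t 18.93 q [-41.5 -12.2  22.  116.7   4.8  71.5  67. ] p [0.4208 0.0983 0.2028] jaw 88.30000000000001 tilt 3.21 toward az 19.0 F [-0.  -0.8  0.5] w 87.0
```

```bash
python3 -m pendant '{"xyz":[[0,-0.009,-0.055],[0,0,-0.055],[0,0,-0.04],[0,0,0]],"turn":[0.02,0,0,0]}' >/dev/null; python3 st.py
```

```text
t 19.43 q [-41.3  -1.9  26.1 127.8   0.8  50.9  73.7] p [0.419  0.0869 0.0468] jaw 89.4 tilt 3.06 toward az 19.0 F [-0.1  0.9  0.5] w 87.1
```

```bash
python3 -m pendant '{"xyz":[[0.001,0.002,-0.02],[0,0,-0.018]],"turn":[0,0]}' >/dev/null; python3 st.py; python3 - <<'E'
from h import *
im=read_camera("top");cv2.imwrite("pics/top12.png",im[:,:,::-1])
E
```

```text
t 19.68 q [-41.1   2.3  26.5 129.1  -1.9  45.5  76. ] p [0.423  0.089  0.0112] jaw 89.30000000000001 tilt 3.36 toward az 20.0 F [0.2 0.9 0.2] w 86.8
```

View pics/top12.png

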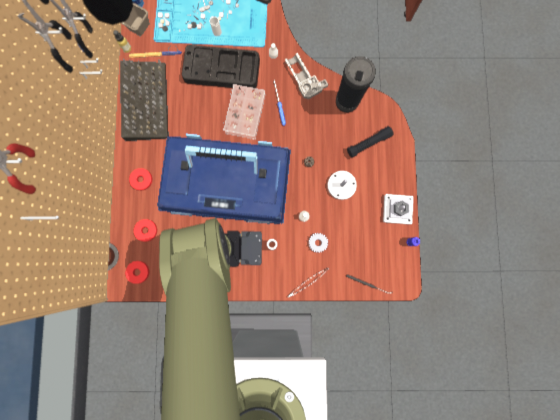

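```bash
python3 -m pendant '{"xyz":[[-0.001,0,-0.0065],[0,0,-0.0005],[0,0,-0.0005],[0,0,-0.0005],[0,0,-0.0005],[0,0,-0.0005]],"turn":[0,0,0,0,0,0]}' 0.5 30 >/dev/null; python3 st.py
```

```text
t 20.48 q [-41.    3.1  26.5 129.4  -2.5  44.4  76.5] p [0.4235 0.089  0.0047] jaw 89.30000000000001 tilt 3.48 toward az 20.0 F [-2.6 -1.3  7.2] w 57.0
```

```bash
python3 -m pendant '{"xyz":[[0,0,0],[0,0,0]],"turn":[0,0]}' >/dev/null; python3 st.py
```

```text
t 20.73 q [-41.    3.1  26.5 129.4  -2.5  44.4  76.5] p [0.4235 0.089  0.0047] jaw 89.30000000000001 tilt 3.49 toward az 20.0 F [-0.8 -0.4  0. ] w 56.7
```

```bash
python3 -m pendant '{"xyz":[[0,0,0.05],[0,0,0.05],[0,0,0.05],[0,-0.03,0.05],[0.002,-0.055,0],[0.002,-0.055,0],[0.004,-0.055,0],[0.01,-0.055,0],[0.03,-0.03,0],[0.035,0,0]],"turn":[0,0,0,0,0,0,0,0,0,0]}' >/dev/null; python3 st.py
```

```text
t 21.98 q [-31.    3.6  54.3 103.7  -5.7  71.4 114.2] p [ 0.5029 -0.2017  0.2094] jaw 89.4 tilt 3.78 toward az 18.0 F [ 0.4  1.2 -1.4] w 57.2
```

```bash
python3 -m pendant '{"xyz":[[0.038,-0.002,0],[0.038,-0.002,-0.03],[0,0,-0.04],[0,0,-0.04],[0,0,0]],"turn":[0,0,0,0,0]}' >/dev/null; python3 st.py; python3 - <<'E'
from h import *
for c,x,y in(("scene",216,215),("top",342,185)):
    im=read_camera(c)
    cv2.imwrite(f"pics/{c}13c.png",cv2.resize(im[y-45:y+35,x-40:x+40,::-1],None,fx=7,fy=7,interpolation=cv2.INTER_CUBIC)[:600])
E
```

```text
t 22.6 q [-22.8  24.2  50.6 100.8 -23.6  62.5 125.2] p [ 0.5838 -0.2045  0.0926] jaw 89.6 tilt 3.53 toward az 16.0 F [ 0.1  0.8 -1.8] w 57.3
```

View pics/scene13c.png

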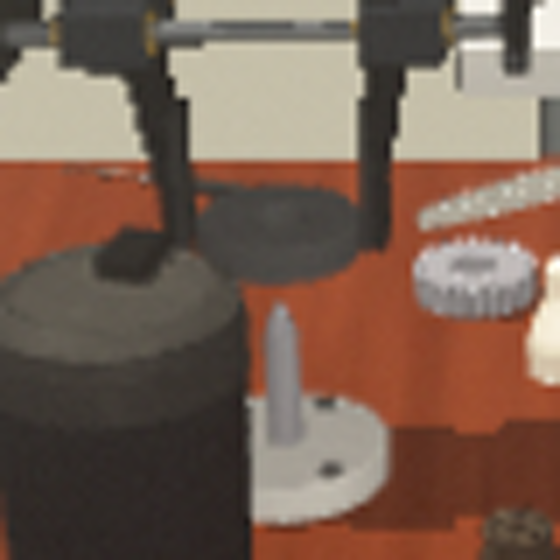

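View pics/top13c.png

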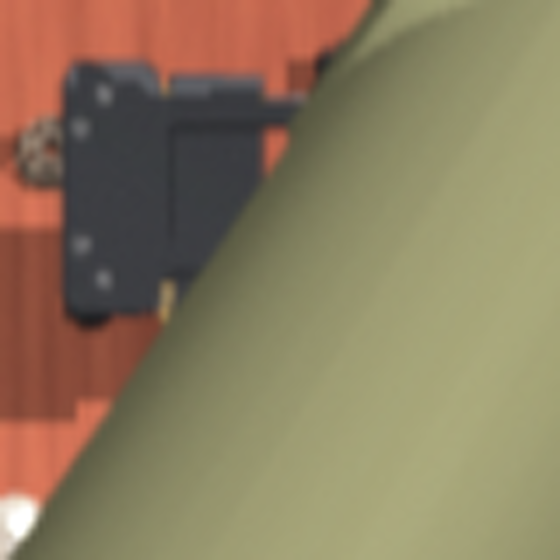

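```bash
python3 -m pendant '{"xyz":[[-0.004,-0.002,-0.018]],"turn":[0]}' >/dev/null; python3 st.py; python3 -m pendant '{"xyz":[[0,0,-0.012]],"turn":[0]}' >/dev/null; python3 st.py;
```

```text
t 22.82 q [-22.2  24.7  50.2 101.7 -24.5  60.6 126.3] p [ 0.5852 -0.2089  0.0816] jaw 89.6 tilt 4.27 toward az 11.0 F [ 0.5 -0.2 -1.7] w 57.2
t 22.95 q [-21.6  25.4  49.7 102.3 -25.3  59.4 127. ] p [ 0.5848 -0.2093  0.0695] jaw 89.6 tilt 4.32 toward az 11.0 F [-1.  -0.5 -1.6] w 56.9
```

```bash
python3 -m pendant '{"xyz":[[-0.005,0.0028,-0.002]],"turn":[0]}' >/dev/null; python3 st.py; python3 -m pendant '{"xyz":[[0,0,-0.012]],"turn":[0]}' >/dev/null; python3 st.py;python3 -m pendant '{"xyz":[[0,0,-0.012]],"turn":[0]}' >/dev/null; python3 st.py;
```

```text
t 23.07 q [-22.1  24.9  49.8 103.3 -25.   58.9 126.8] p [ 0.5796 -0.2064  0.0672] jaw 89.6 tilt 4.32 toward az 11.0 F [ 0.1  0.3 -0.8] w 57.2
t 23.2 q [-21.6  25.7  49.3 103.8 -25.9  57.7 127.5] p [ 0.58   -0.2064  0.0556] jaw 89.6 tilt 4.43 toward az 11.0 F [-0.4  0.5 -1.7] w 56.8
t 23.32 q [-21.   26.6  48.6 104.3 -26.9  56.5 128.2] p [ 0.5802 -0.2061  0.0431] jaw 89.6 tilt 4.46 toward az 11.0 F [ 0.3  0.4 -1.1] w 57.3
```

```bash
python3 -m pendant '{"xyz":[[0,0,-0.012]],"turn":[0]}' >/dev/null; python3 st.py; python3 -m pendant '{"xyz":[[0,0,-0.009]],"turn":[0]}' >/dev/null; python3 st.py;python3 -m pendant '{"xyz":[[0,0,-0.003]],"turn":[0]}' >/dev/null; python3 st.py;
```

```text
t 23.45 q [-20.4  27.6  47.9 104.8 -27.8  55.3 128.9] p [ 0.5802 -0.206   0.0301] jaw 89.6 tilt 4.46 toward az 11.0 F [-0.   0.6 -1.6] w 57.3
t 23.57 q [-19.9  28.3  47.3 105.1 -28.6  54.4 129.4] p [ 0.5799 -0.2059  0.02  ] jaw 89.6 tilt 4.42 toward az 11.0 F [ 0.7 -0.6 -1.4] w 57.5
t 23.7 q [-19.8  28.5  47.2 105.1 -28.8  54.4 129.6] p [ 0.5799 -0.206   0.0184] jaw 89.6 tilt 4.4 toward az 13.0 F [-13.4   5.6  32.7] w 57.0
```

```bash
python3 -m pendant '{"xyz":[[0,0,0.001],[0,0,0],[0,0,0],[0,0,0]],"turn":[0,0,0,0]}' 1 >/dev/null; python3 st.py;  python3 -m pendant '{"xyz":[[0,0,0.04],[0,0,0.06],[-0.03,0,0.06],[-0.04,0,0.03],[-0.04,0.02,0],[-0.03,0.03,0]],"turn":[0,0,0,0,0,0]}' 1 >/dev/null; python3 st.py; python3 - <<'E'
from h import *
for c,x,y in(("scene",216,215),):
    im=read_camera(c)
    cv2.imwrite(f"pics/{c}14c.png",cv2.resize(im[y-45:y+35,x-40:x+40,::-1],None,fx=7,fy=7,interpolation=cv2.INTER_CUBIC)[:600])
im=read_camera("top");cv2.imwrite("pics/top14.png",im[:,:,::-1])
E
```

```text
t 24.2 q [-19.7  28.4  47.2 105.  -28.7  54.5 129.6] p [ 0.581  -0.2067  0.0198] jaw 89.6 tilt 4.49 toward az 12.0 F [-0.6 -0.6  0.5] w 84.6
t 24.95 q [-40.  -14.3  51.2 113.4  10.1  71.9  97.3] p [ 0.4402 -0.1578  0.2089] jaw 89.30000000000001 tilt 4.32 toward az 10.0 F [ 0.8  0.9 -0. ] w 87.1
```

View pics/scene14c.png

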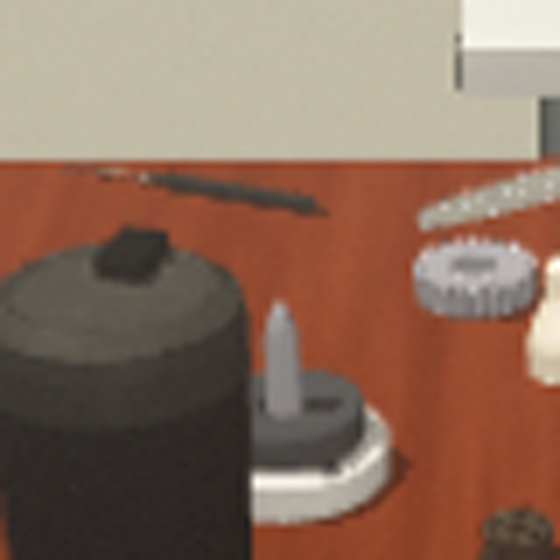

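View pics/top14.png

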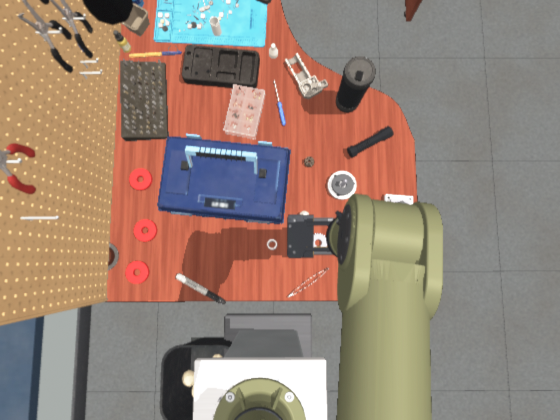

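```bash
python3 -m pendant '{"xyz":[[-0.004,0.013,-0.055],[0,0,-0.055],[0,0,-0.05],[0,0,0]],"turn":[0,0,0,0]}' >/dev/null; python3 st.py
```

```text
t 25.55 q [-43.4   1.3  61.6 125.5  -4.8  49.7 110.7] p [ 0.4379 -0.1423  0.0476] jaw 89.69999999999999 tilt 4.94 toward az 12.0 F [-0.2  0.1  1.1] w 86.8
```

```bash
python3 -m pendant '{"xyz":[[-0.005,-0.001,-0.022]],"turn":[0]}' >/dev/null; python3 st.py; python3 -m pendant '{"xyz":[[0,-0.001,-0.018]],"turn":[0]}' >/dev/null; python3 st.py
```

```text
t 25.68 q [-42.5   4.5  61.9 126.8  -9.1  46.9 114.9] p [ 0.4361 -0.1442  0.0279] jaw 89.69999999999999 tilt 5.21 toward az 11.0 F [-0.2  0.4  0.6] w 86.8
t 25.8 q [-40.6   8.1  61.2 127.3 -14.1  45.  119.4] p [ 0.4376 -0.1454  0.0112] jaw 89.69999999999999 tilt 5.34 toward az 11.0 F [ 1.   0.5 -0.2] w 86.8
```

```bash
python3 -m pendant '{"xyz":[[-0.003,0.001,-0.006],[-0.0005,0,-0.001],[0,0,-0.0005],[0,0,-0.0005],[0,0,-0.0005],[0,0,-0.0005],[0,0,-0.0005]],"turn":[0,0,0,0,0,0,0]}' 0.4 30 >/dev/null; python3 st.py
```

```text
t 26.68 q [-40.1   8.7  60.8 127.6 -15.4  44.3 120.6] p [ 0.4388 -0.1448  0.0073] jaw 89.69999999999999 tilt 5.79 toward az 12.0 F [-3.5  0.7  9.4] w 43.7
```

```bash
python3 -m pendant '{"xyz":[[0,0,-0.0005],[0,0,0]],"turn":[0,0]}' >/dev/null; python3 st.py; python3 - <<'E'
from h import *
for c,x,y in(("scene",243,205),("top",318,240)):
    im=read_camera(c)
    cv2.imwrite(f"pics/{c}15c.png",cv2.resize(im[y-45:y+35,x-40:x+40,::-1],None,fx=7,fy=7,interpolation=cv2.INTER_CUBIC)[:600])
E
```

```text
t 26.93 q [-40.    8.7  60.8 127.5 -15.4  44.4 120.7] p [ 0.4388 -0.1449  0.0075] jaw 89.80000000000001 tilt 5.76 toward az 13.0 F [-0.   0.2  0. ] w 43.4
```

View pics/scene15c.png

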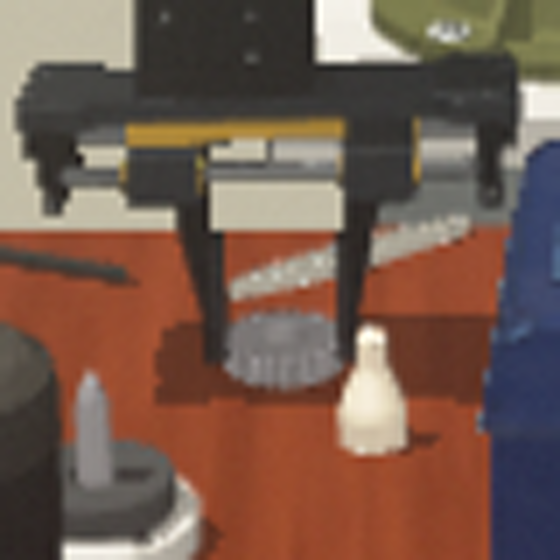

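View pics/top15c.png

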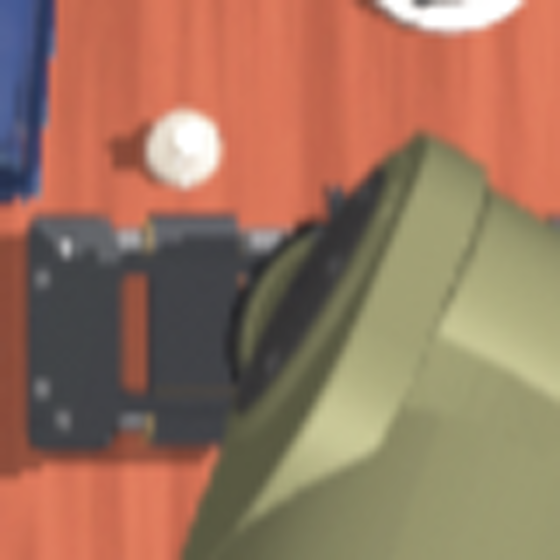

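```bash
python3 -m pendant '{"xyz":[[0,0,0.04],[0,0,0.05],[0,0,0.03],[0,0,0]],"turn":[0,0,0,0]}' - 40 >/dev/null; python3 st.py; python3 - <<'E'
from h import *
for c,x,y in(("scene",243,195),):
    im=read_camera(c)
    cv2.imwrite(f"pics/{c}16c.png",cv2.resize(im[y-45:y+35,x-40:x+40,::-1],None,fx=7,fy=7,interpolation=cv2.INTER_CUBIC)[:600])
print(px2w("scene",[[243-40+222/7,205-45+345/7],[243-40+343/7,205-45+345/7]],.010))
E
```

```text
t 27.52 q [-47.1 -13.4  59.2 121.2  10.7  61.   96.8] p [ 0.4368 -0.1452  0.1287] jaw 89.69999999999999 tilt 5.48 toward az 11.0 F [ 0.5 -0.3 -0.5] w 43.2
[[ 0.43657633 -0.16921296  0.01      ]
 [ 0.43759702 -0.12119618  0.01      ]]
```

View pics/scene16c.png

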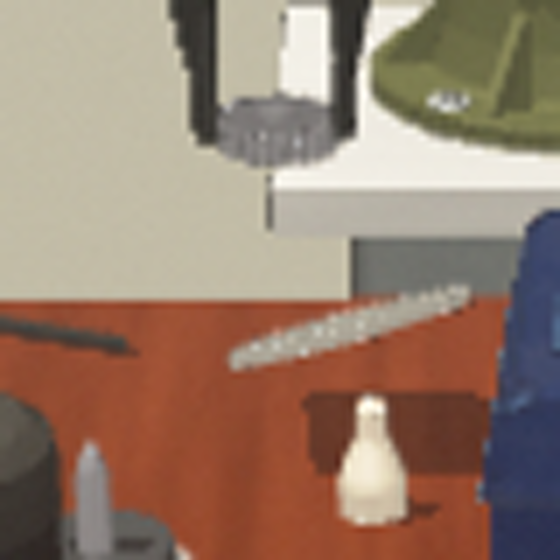

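```bash
python3 -m pendant '{"xyz":[[0.02,-0.025,0],[0.03,-0.02,0],[0.048,-0.01,0],[0.048,-0.006,0],[0,0,-0.02]],"turn":[0,0,0,0,0]}' >/dev/null; python3 st.py
```

```text
t 28.2 q [-30.4  27.5  61.8 102.  -30.6  63.7 131.3] p [ 0.5825 -0.2059  0.0971] jaw 89.9 tilt 4.81 toward az 13.0 F [-1.5 -0.1 -1.9] w 43.4
```

```bash
python3 -m pendant '{"xyz":[[0.00,0,-0.013]],"turn":[0]}' >/dev/null; python3 st.py; python3 - <<'E'
from h import *
for c,x,y in(("scene",216,215),):
    im=read_camera(c)
    cv2.imwrite(f"pics/{c}17c.png",cv2.resize(im[y-45:y+35,x-40:x+40,::-1],None,fx=7,fy=7,interpolation=cv2.INTER_CUBIC)[:600])
E
```

```text
t 28.32 q [-29.6  28.6  60.9 102.9 -31.5  62.4 132. ] p [ 0.5799 -0.2065  0.0806] jaw 89.80000000000001 tilt 4.48 toward az 13.0 F [ 0.1  0.4 -0.9] w 43.2
```

View pics/scene17c.png

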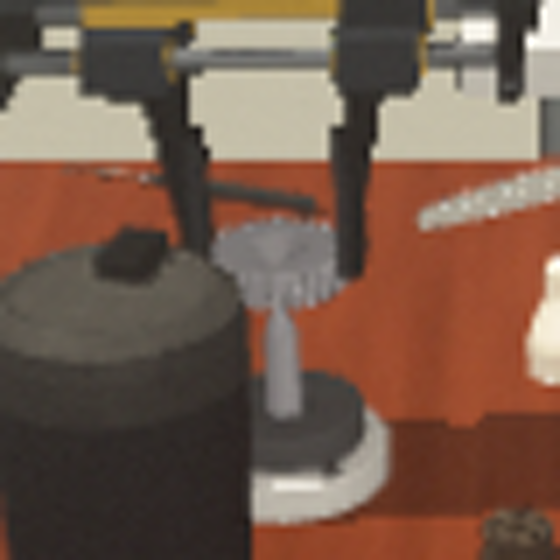

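```bash
python3 - <<'E'
from h import *
for X in((.5795,-.2065,.087),(.5795,-.2065,.066)):
    u=w2px("scene",X)[0]; print((u-[176,170])*7+3)
print(px2w("scene",[(275-3)/7+176,(245-3)/7+170],.087))
E
```

```text
[278.58730731 254.21528958]
[281.70209422 309.51182597]
[[ 0.57192467 -0.2083772   0.087     ]]
```

```bash
python3 -m pendant '{"xyz":[[0.0035,0.0005,-0.008]],"turn":[0]}' >/dev/null; python3 st.py;  python3 -m pendant '{"xyz":[[0.0,0.0,-0.01]],"turn":[0]}' >/dev/null; python3 st.py
```

```text
t 28.5 q [-29.   29.4  60.1 103.  -32.3  61.7 132.3] p [ 0.582  -0.2053  0.0711] jaw 89.80000000000001 tilt 4.45 toward az 14.0 F [-0.6 -0.1 -0.7] w 43.7
t 28.62 q [-28.5  30.   59.4 103.5 -33.1  60.8 132.9] p [ 0.5819 -0.2048  0.0609] jaw 89.80000000000001 tilt 4.51 toward az 14.0 F [-0.4 -0.3 -2. ] w 43.2
```

```bash
python3 -m pendant '{"xyz":[[0.0005,-0.001,-0.010]],"turn":[0]}' >/dev/null; python3 st.py;  python3 -m pendant '{"xyz":[[0.0,0.0,-0.008]],"turn":[0]}' >/dev/null; python3 st.py; python3 - <<'E'
from h import *
for c,x,y in(("scene",216,215),):
    im=read_camera(c)
    cv2.imwrite(f"pics/{c}18c.png",cv2.resize(im[y-45:y+35,x-40:x+40,::-1],None,fx=7,fy=7,interpolation=cv2.INTER_CUBIC)[:600])
E
```

```text
t 28.75 q [-27.8  30.7  58.7 103.9 -33.9  59.9 133.5] p [ 0.5824 -0.2054  0.0508] jaw 89.80000000000001 tilt 4.58 toward az 15.0 F [ 0.6  0.3 -1.6] w 43.4
t 28.88 q [-27.4  31.3  58.1 104.2 -34.6  59.1 134. ] p [ 0.5824 -0.2053  0.0425] jaw 89.80000000000001 tilt 4.62 toward az 15.0 F [-0.  -0.1 -1.6] w 43.2
```

View pics/scene18c.png

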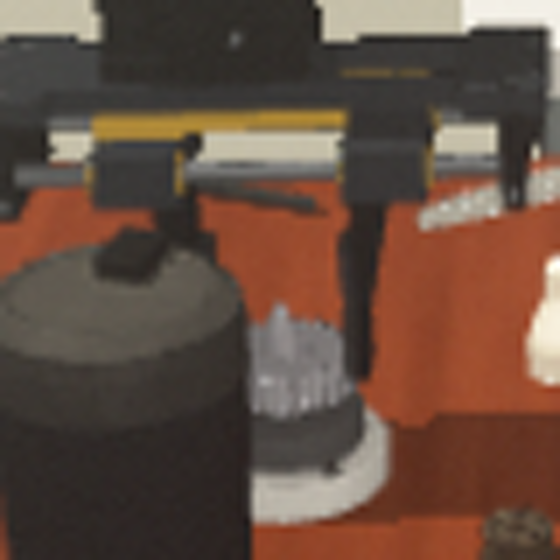

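Threaded, with the tip visible through the hole at crop (280,310). Going down.

```bash
python3 -m pendant '{"xyz":[[0,-0.0005,-0.006]],"turn":[0]}' >/dev/null; python3 st.py;  python3 -m pendant '{"xyz":[[0.0,0.0,-0.003]],"turn":[0]}' >/dev/null; python3 st.py
```

```text
t 29.05 q [-26.9  31.7  57.6 104.5 -35.1  58.6 134.4] p [ 0.5822 -0.2057  0.0356] jaw 89.80000000000001 tilt 4.59 toward az 15.0 F [-0.1 -0.6  1.3] w 43.2
t 29.18 q [-26.8  31.8  57.5 104.4 -35.3  58.7 134.6] p [ 0.5822 -0.2057  0.035 ] jaw 89.80000000000001 tilt 4.63 toward az 17.0 F [-11.9   5.8  32. ] w 43.5
```

```bash
python3 -m pendant '{"xyz":[[0,0,0.001],[0,0,0],[0,0,0],[0,0,0]],"turn":[0,0,0,0]}' 1 >/dev/null; python3 st.py;  python3 -m pendant '{"xyz":[[0,0,0.04],[0,0,0.06],[-0.03,0,0.06],[-0.04,0,0.02],[-0.04,0.03,0],[-0.03,0.05,0],[0,0.055,0],[0,0.04,0],[0,0,0]],"turn":[0,0,0,0,0,0,0,0,0]}' 1 >/dev/null; python3 st.py; python3 - <<'E'
from h import *
for c,x,y in(("scene",216,215),):
    im=read_camera(c)
    cv2.imwrite(f"pics/{c}19c.png",cv2.resize(im[y-45:y+35,x-40:x+40,::-1],None,fx=7,fy=7,interpolation=cv2.INTER_CUBIC)[:600])
im=read_camera("top");cv2.imwrite("pics/top19.png",im[:,:,::-1])
E
```

```text
t 29.68 q [-26.8  31.7  57.6 104.3 -35.2  58.7 134.5] p [ 0.5831 -0.2062  0.0368] jaw 89.80000000000001 tilt 4.75 toward az 16.0 F [-0.5  0.2  0.1] w 75.3
t 30.8 q [-50.7 -16.2  45.2 114.9  11.2  73.1  80.4] p [ 0.4474 -0.0335  0.2129] jaw 89.6 tilt 3.85 toward az 17.0 F [-0.4 -0.9  0.6] w 87.0
```

View pics/scene19c.png

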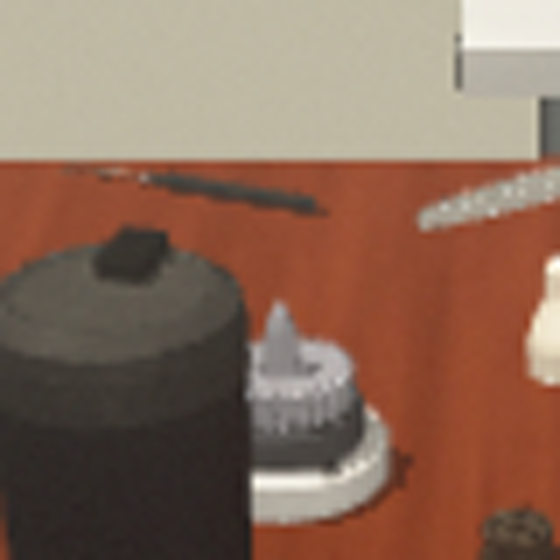

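View pics/top19.png

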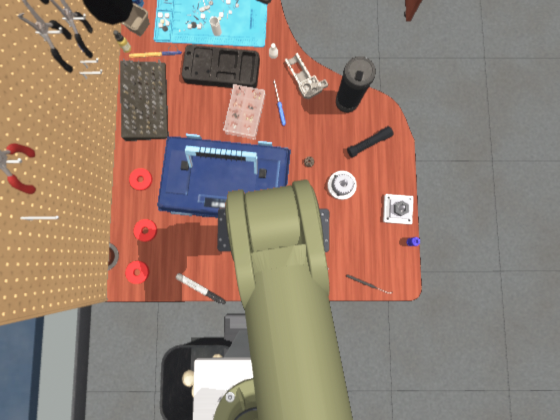

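```bash
python3 -m pendant '{"xyz":[[0,0.001,-0.05],[-0.003,0,-0.05],[-0.008,0,-0.005]],"turn":[0,0,0]}' >/dev/null; python3 st.py
```

```text
t 31.27 q [-51.4 -11.   50.9 124.1   8.7  59.1  83.8] p [ 0.4385 -0.0402  0.1079] jaw 88.80000000000001 tilt 4.18 toward az 15.0 F [-0.3  0.1  0.1] w 87.1
```

```bash
python3 -m pendant '{"xyz":[[-0.010,0.011,-0.02],[0,0,-0.012]],"turn":[0.02,0]}' >/dev/null; python3 st.py
```

```text
t 31.52 q [-52.1  -9.6  51.4 127.2   7.7  54.7  84.8] p [ 0.43   -0.0307  0.0781] jaw 89.80000000000001 tilt 4.45 toward az 17.0 F [0.4 0.2 0.7] w 87.1
```

```bash
python3 -m pendant '{"xyz":[[-0.002,0.001,-0.02],[-0.001,0,-0.016]],"turn":[0,0]}' >/dev/null; python3 st.py;  python3 -m pendant '{"xyz":[[-0.001,0,-0.014]],"turn":[0]}' >/dev/null; python3 st.py; python3 - <<'E'
from h import *
im=read_camera("top")
cv2.imwrite(f"pics/top20c.png",cv2.resize(im[190:290,200:340,::-1],None,fx=5,fy=5,interpolation=cv2.INTER_CUBIC))
E
```

```text
t 31.77 q [-53.1  -5.2  54.3 129.3   3.6  49.2  88.7] p [ 0.431  -0.0308  0.0447] jaw 89.6 tilt 4.89 toward az 17.0 F [ 0.2 -0.1  1. ] w 87.4
t 31.9 q [-53.4  -3.1  55.4 130.    1.3  47.   90.9] p [ 0.4319 -0.0315  0.0318] jaw 89.6 tilt 5.07 toward az 16.0 F [0.5 0.4 0.3] w 87.5
```

View pics/top20c.png

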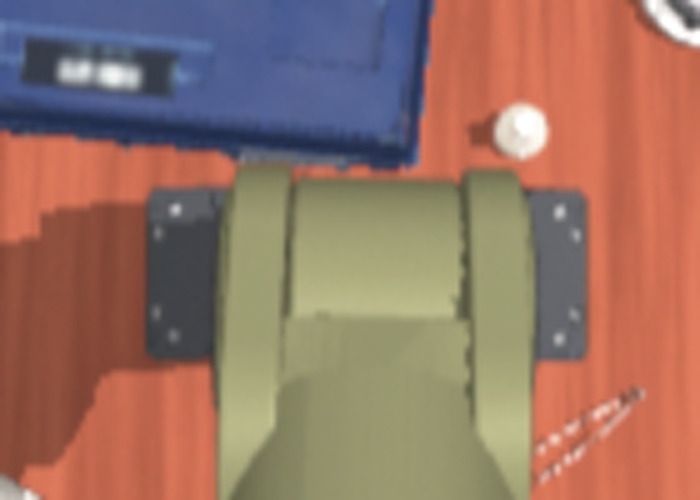

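```bash
python3 -m pendant '{"xyz":[[-0.002,0.0015,-0.006],[0,0,-0.001],[0,0,-0.0005],[0,0,-0.0005],[0,0,-0.0005],[0,0,-0.0005],[0,0,-0.0005],[0,0,-0.0005],[0,0,-0.0005],[0,0,-0.0005]],"turn":[0,0,0,0,0,0,0,0,0,0]}' 0.15 25 >/dev/null; python3 st.py
```

```text
t 33.2 q [-53.4  -1.5  55.9 130.4  -0.6  45.6  92.4] p [ 0.4324 -0.0307  0.0233] jaw 89.5 tilt 5.2 toward az 16.0 F [-4.2  0.1  9.8] w 22.8
```

```bash
python3 -m pendant '{"xyz":[[0,0,0.04],[0,0,0.05],[0.003,-0.02,0.03],[0.003,-0.04,0],[0.005,-0.045,0],[0.012,-0.045,0]],"turn":[0,0,0,0,0,0]}' - 35 >/dev/null; python3 st.py
```

```text
t 33.95 q [-49.9  -8.9  67.7 116.2   5.9  63.  105.4] p [ 0.4537 -0.1817  0.1463] jaw -90.0 tilt 5.21 toward az 17.0 F [ 0.6  0.8 -1.8] w 22.4
```

```bash
python3 -m pendant '{"xyz":[[0.035,-0.007,0]],"turn":[0]}' >/dev/null; python3 st.py; python3 -m pendant '{"xyz":[[0.035,-0.007,0]],"turn":[0]}' >/dev/null; python3 st.py
```

```text
t 34.08 q [-47.1   3.9  71.2 112.   -8.2  62.9 117.4] p [ 0.4869 -0.1907  0.1477] jaw 89.9 tilt 5.46 toward az 18.0 F [-10.6 -28.7  -0.4] w 22.6
t 34.2 q [-41.3  14.5  69.9 107.3 -19.6  64.9 125.7] p [ 0.5243 -0.1955  0.1476] jaw -89.9 tilt 5.56 toward az 19.0 F [-0.8 -0.1  0.8] w 22.4
```

```bash
python3 -m pendant '{"xyz":[[0.03,-0.005,0]],"turn":[0]}' >/dev/null; python3 st.py; python3 -m pendant '{"xyz":[[0.028,-0.003,-0.01]],"turn":[0]}' >/dev/null; python3 st.py;  python3 -m pendant '{"xyz":[[0,0,-0.02]],"turn":[0]}' >/dev/null; python3 st.py
```

```text
t 34.33 q [-35.7  20.   66.1 103.1 -24.3  66.5 128.1] p [ 0.5555 -0.2007  0.1464] jaw -89.8 tilt 5.4 toward az 18.0 F [ 0.5 -1.1  0.8] w 22.6
t 34.45 q [-31.4  24.8  62.9  99.7 -28.2  67.1 129.6] p [ 0.5851 -0.2039  0.1357] jaw -89.8 tilt 5.35 toward az 18.0 F [-0.2  1.8  0.3] w 22.6
t 34.58 q [-30.3  26.2  61.7 100.7 -29.6  65.1 130.7] p [ 0.5869 -0.204   0.1147] jaw -89.7 tilt 5.3 toward az 17.0 F [ 0.4 -0.4 -1.3] w 22.3
```

```bash
python3 -m pendant '{"xyz":[[-0.003,-0.002,-0.014]],"turn":[0]}' >/dev/null; python3 st.py; python3 - <<'E'
from h import *
for c,x,y in(("scene",216,205),):
    im=read_camera(c)
    cv2.imwrite(f"pics/{c}21c.png",cv2.resize(im[y-45:y+35,x-40:x+40,::-1],None,fx=7,fy=7,interpolation=cv2.INTER_CUBIC)[:600])
E
```

```text
t 34.7 q [-29.6  26.9  61.  101.9 -30.4  63.7 131.7] p [ 0.5824 -0.2059  0.0987] jaw -89.7 tilt 5.15 toward az 17.0 F [ 0.5 -0.3 -0.5] w 22.8
```

View pics/scene21c.png

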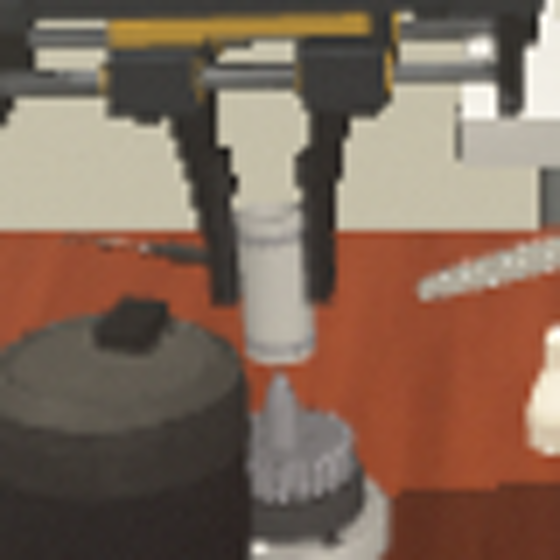

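```bash
python3 - <<'E'
from h import *
f=lambda u:(u-[176,160])*7+3
for z in(.066,.0754): print(f(w2px("scene",(.5795,-.2065,z))[0]))
# sleeve bottom rim front/back and top rim, if centred on axis
a=np.linspace(0,2*np.pi,60)
for z in(.0754,.1274):
    P=np.c_[.5795+.012*np.cos(a),-.2065+.012*np.sin(a),0*a+z]; q=f(w2px("scene",P)); print(z,q.min(0),q.max(0))
E
```

```text
[281.70209422 379.51182597]
[280.3133489  354.88265413]
0.0754 [244.94362215 340.01728849] [315.54272365 370.07735998]
0.1274 [236.2856731  201.32880216] [308.50121068 228.96953485]
```

```bash
python3 -m pendant '{"xyz":[[0,0,-0.009]],"turn":[0]}' >/dev/null; python3 st.py;  python3 -m pendant '{"xyz":[[0.0,0.0,-0.008]],"turn":[0]}' >/dev/null; python3 st.py;python3 -m pendant '{"xyz":[[0.0,0.0,-0.007]],"turn":[0]}' >/dev/null; python3 st.py
```

```text
t 34.88 q [-29.2  27.4  60.5 102.7 -31.   62.8 132.2] p [ 0.5803 -0.206   0.0883] jaw -89.8 tilt 5.1 toward az 18.0 F [-0.4  0.5 -0.4] w 22.2
t 35.0 q [-28.8  27.9  60.  103.1 -31.6  62.  132.6] p [ 0.5798 -0.2057  0.08  ] jaw -89.8 tilt 5.13 toward az 19.0 F [-0.1  0.9 -0.4] w 22.5
t 35.12 q [-28.4  28.3  59.6 103.5 -32.2  61.3 133.1] p [ 0.58   -0.2058  0.0731] jaw -89.8 tilt 5.21 toward az 18.0 F [ 0.5 -0.6  0.7] w 22.7
```

```bash
python3 -m pendant '{"xyz":[[0.002,-0.0005,-0.005]],"turn":[0]}' >/dev/null; python3 st.py;  python3 -m pendant '{"xyz":[[0.0,0.0,-0.004]],"turn":[0]}' >/dev/null; python3 st.py;
```

```text
t 35.25 q [-27.9  28.9  59.1 103.5 -32.7  61.  133.4] p [ 0.582  -0.2062  0.0679] jaw -89.8 tilt 5.23 toward az 19.0 F [-0.1  0.6 -1. ] w 22.8
t 35.38 q [-27.7  29.1  58.8 103.5 -33.   60.7 133.6] p [ 0.5828 -0.2062  0.0649] jaw -89.8 tilt 5.31 toward az 19.0 F [-7.1  3.4 24.5] w 22.7
```

Contact at z 0.065, where it should seat. Release, lift clear, and look.

```bash
python3 -m pendant '{"xyz":[[0,0,0.001],[0,0,0],[0,0,0],[0,0,0]],"turn":[0,0,0,0]}' 1 >/dev/null; python3 st.py;  python3 -m pendant '{"xyz":[[0,0,0.03],[0,0,0.06],[0,0,0.06],[0,0,0]],"turn":[0,0,0,0]}' 1 >/dev/null; python3 st.py; python3 - <<'E'
from h import *
im=read_camera("scene")
cv2.imwrite(f"pics/scene22c.png",cv2.resize(im[160:270,130:280,::-1],None,fx=5,fy=5,interpolation=cv2.INTER_CUBIC))
im=read_camera("top");cv2.imwrite("pics/top22.png",im[:,:,::-1])
E
```

```text
t 35.88 q [-27.7  29.1  58.9 103.4 -33.   60.8 133.6] p [ 0.5834 -0.2063  0.0663] jaw -89.8 tilt 5.35 toward az 18.0 F [ 0.2 -0.1 -0.2] w 54.6
t 36.38 q [-34.2  20.2  66.2  94.  -23.2  75.1 125.9] p [ 0.5819 -0.2057  0.2192] jaw -89.8 tilt 5.2 toward az 19.0 F [-0.8  0.1 -0.2] w 85.6
```

View pics/scene22c.png

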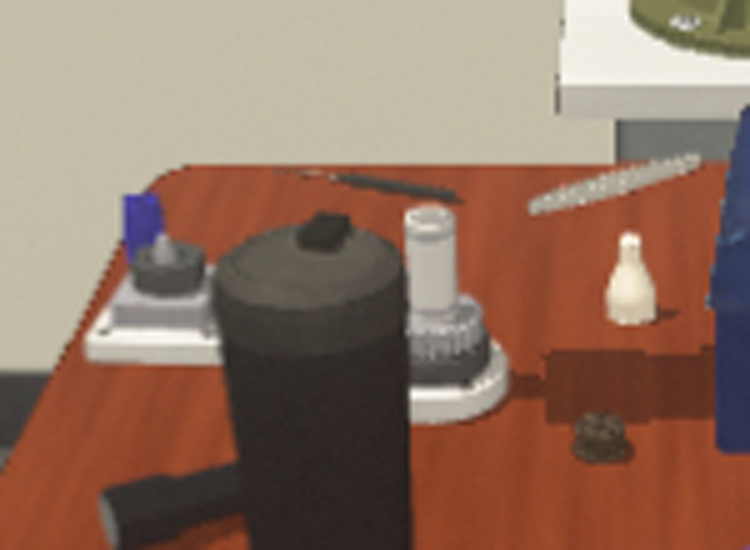

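View pics/top22.png

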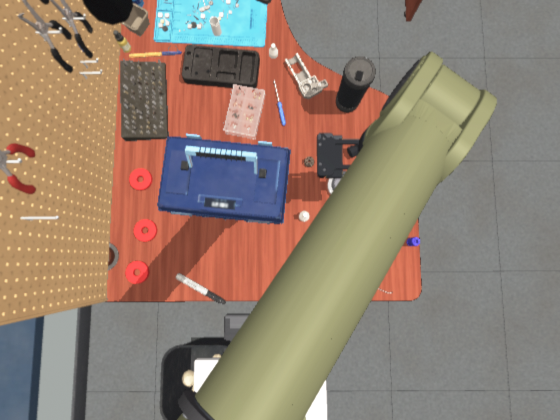

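```bash
python3 - <<'E'
from h import *
im=read_camera("scene")[:,:,::-1].copy()
S=6;big=cv2.resize(im[185:260,140:245],None,fx=S,fy=S,interpolation=cv2.INTER_CUBIC)
a=np.linspace(0,2*np.pi,80)
def ring(c,r,z,col):
    q=(w2px("scene",np.c_[c[0]+r*np.cos(a),c[1]+r*np.sin(a),0*a+z])-[140,185]+.5)*S
    cv2.polylines(big,[q.round().astype(int)],True,col,1)
r=(.5795,-.2065);s=(.5175,-.347)
ring(r,.036,.014,(0,255,0));ring(r,.028,.028,(0,255,255));ring(r,.024,.042,(255,0,255));ring(r,.012,.094,(0,255,0))
ring(s,.017,.044,(0,255,0));ring(s,.017,.028,(0,255,255));ring(s,.002,.056,(255,0,255))
cv2.imwrite("pics/ov.png",big)
for n in("cone_cap","piston","spool"): near("scene",n,1)
for n in("sleeve_center","hex_collar_center","gear_center","square_plate_center"): near("scene",n,2)
E
```

```text
scene cone_cap 0.61 [ 0.4982 -0.112  -0.0037] [255. 224.]
scene piston 0.53 [ 0.4376 -0.3784  0.0029] [159. 212.]
scene spool 0.63 [ 0.6392 -0.1268 -0.0028] [249. 251.]
scene hex_collar_center 0.47 [ 0.5141 -0.347   0.0308] [164. 215.]
scene gear_center 0.55 [ 0.5717 -0.207   0.036 ] [216. 223.]
scene square_plate_center 0.49 [ 0.515  -0.3478  0.0212] [164. 219.]
```

View pics/ov.png

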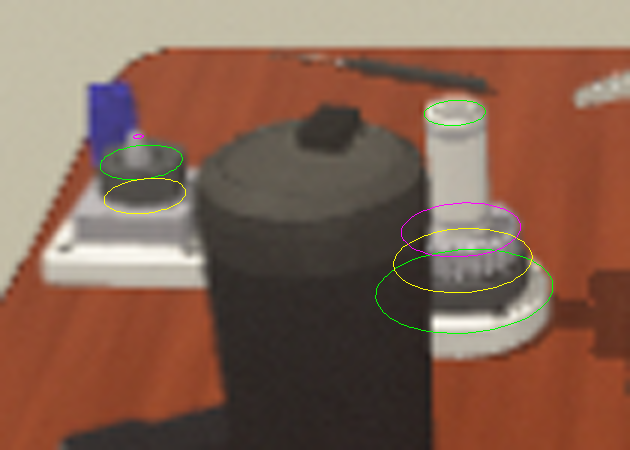

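```bash
python3 st.py; python3 -c "
from cell import *
print(sign_off())"
```

```text
t 36.88 q [-34.1  20.5  66.   94.4 -23.2  75.1 125.9] p [ 0.5792 -0.204   0.2136] jaw -89.8 tilt 4.73 toward az 22.0 F [-0.1  0.   1.2] w 86.6
the job is handed in; nothing more can be done
None
```

Both mandrels are loaded in the order asked, and I handed the job in at 36.9 s of the 144 s allowed. Joint 3 reached its range stop once, which may count against the run (details below).

- **Round mandrel:** wide dark disc, then gear, then sleeve.
- **Square mandrel:** square plate, then hexagonal collar.

**Seating:** Each part met resistance at the height where it should sit, to about 1 mm. In the last scene picture, outlines drawn at the expected heights matched the parts to about a pixel, and all parts looked flat. The flask hides part of the round foot's left side.

**Bystanders:** The cone cap, piston and spool are within about 2 mm of where they were at the start. The gripper is open and clear, well above the sleeve.

**What did not go cleanly:**
- **Joint 3 limit:** It read 71.2° in passing on the way out with the sleeve; the limit is 71.16°. My readout is rounded to 0.1°, so I cannot say whether it passed the limit. The wrist force rose briefly to about 30 N there.
- **Tool tilt:** It built up to about 5° over the run, and the moves available could not correct it. The parts still went on and look flat.
- **Gear grip:** The jaws closed to 43 mm on the gear, against 48 mm over the teeth. It held and seated normally.
- **Recognition:** In the final check the network did not find the sleeve, and it put the gear about 8 mm off in x. I judged those two by the picture and the contact heights instead.

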